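Rock a battery pack into its bench charger

TASK

Put the loose battery pack into the empty charger: slip its contact end under the hood against the sprung contacts, rock the other end down until the pack lies flat and fully home in the pocket, then slide the orange catch all the way over it. Be gentle with the charger and its contacts, and leave the other things on the bench where they are.

Things in the scene. Friction and masses are not known exactly. Their poses are not given: they have to be found in the camera images.
- pack: loose battery pack, a dark grey block 76 x 48 x 24 mm (x, y, z), about 150 g, lying flat on the bench; blue label on top, three brass contact strips at its contact end (+x), ribs at its heel (-x). Origin: centre of its underside; z up through the label
- pack_toe (a point): middle of the upper edge of the pack's contact end, 38 mm along +x from the pack's origin and 24 mm above its underside; axes as the pack
- pack_heel (a point): middle of the lower edge of the pack's heel end, 38 mm along -x from the pack's origin, on its underside; axes as the pack
- charger: the EMPTY charger, white, 152 x 86 mm, fixed to the bench, +x from catch end to hood end, z up. Origin on the bench; pocket is 4 mm along +x of it and 20 mm up. The box reaches from x = -78 to +74 mm. A grey block 34 mm wide, 45.5 mm high carries the catch; its face is 12 mm behind the heel wall. At the +x end a grey tower with a hood, 52.5 mm high. All else is 28 mm high
- pocket (a point): point on the pocket's floor below the pack's centre when the pack is home; axes as the charger. Pocket 49.8 mm wide, 8 mm deep, rim with a 1.5 mm lead-in step; the heel wall is 38 mm along -x. Side walls are cut away to floor level from -22 to +22 mm in x (finger scoops). The contacts press the pack (about 7 N) against the heel wall; it is then home
- hood_edge (a point): middle of the lower edge of the hood's lip (yellow line on top): 35.5 mm along +x from pocket, 26.5 mm above the floor. The hood is 52 mm wide, 6 mm thick and reaches 2.5 mm over a pack that is home, so the pack cannot go in flat: it goes in tilted about 20 to 25 degrees, contact end low, then pushes the contacts back until the heel clears the heel wall
- catch (a joint): orange sliding catch: 0 open (drawn back), 0.018 m fully home over the pack's heel; grows along the charger's +x. It is 22 mm wide, slides with about 2 N of friction and stays where it is left. Its plate passes 1.8 mm above the flat pack, and its front edge is 13 mm behind the heel wall when open
- catch_ridge (a point): middle of the top of the catch's upright thumb ridge, which is 8 mm thick (x), 22 mm wide (y) and stands 11.7 mm up from the plate; its top is 62.5 mm over the bench; moves with the catch; axes as the charger
- contacts (a joint): sprung contact carriage under the hood, black with brass strips, 36 mm wide, up to 25.5 mm over the pocket floor: 0 free (its face 34.5 mm along +x from pocket), 0.008 m pushed right back to a hard stop. It needs 3 N to start and 12.6 N at the stop. A tilted pack measures up to 79.7 mm along the pocket, so it must be pushed back 6 to 8 mm
- busy_charger: the other charger, the same make, fixed, with a pack in it under its closed catch; leave it alone. Origin and axes as the empty charger's
- tube_rack: clear acrylic rack, 60 x 170 x 68 mm, holding four capped blood tubes; leave it alone; origin: centre of its underside
- specimen_jar: small jar with a blue cap, 60 mm wide, 75 mm high; leave it alone; origin: centre of its underside
- tip_box: blue box with a clear lid, 75 x 115 x 65 mm; leave it alone; origin: centre of its underside
- handheld: white hand-held analyser lying face up, 170 x 76 x 34 mm; leave it alone; origin: centre of its underside
- pipette: white and grey electronic pipette lying on the bench, about 290 mm long, 50 mm wide, 30 mm high; leave it alone; origin on its underside where the shaft leaves the body
- swab_cup: white cup with wooden swab sticks, 64 mm wide, 85 mm high (150 mm with the sticks); leave it alone; origin: centre of its underside
Things that resemble listed ones, but are neither listed nor needed, are in the scene too. Of the things shaped like the pack, the grey one is meant.

How it is judged:
On the way, in this order (a step that is already met when the one before it is completed fails the run):
1. the pack has been lifted off the bench (height (world z) of pack above 0.03 m), for 0.2 s.
2. the pack is tilted, heel up, with its contact end under the hood and the contacts pushed back (angle between pack's own z axis and vertical above 0.1 rad and x of pack_toe in the frame of hood_edge above 0.001 m and z of pack_toe in the frame of hood_edge below 0.002 m and value of joint contacts above 0.002 m), for 0.1 s.
3. the pack lies flat and fully home in the pocket, the catch not yet over it (angle between pack's own z axis and vertical below 0.03 rad and z of pack_heel in the frame of pocket between -0.003 and 0.0015 m and x of pack_heel in the frame of pocket between -0.041 and -0.035 m and x of pack_toe in the frame of pocket above 0.035 m and horizontal distance between pack and pocket below 0.0045 m and angle between the x axis of pack and the x axis of charger, either way round below 0.05 rad and value of joint catch below 0.011 m), for 0.2 s.
At the end, for the whole second after the job is handed in: The pack lies at rest in the empty charger, contact end under the hood: flat within 0.03 rad, underside within 1.5 mm of the pocket floor, turned under 0.05 rad, centre within 4.5 mm of its home place, heel within 3 mm of the heel wall; the catch is at least 15 mm home over it (angle between pack's own z axis and vertical below 0.03 rad and z of pack_heel in the frame of pocket between -0.003 and 0.0015 m and x of pack_heel in the frame of pocket between -0.041 and -0.035 m and x of pack_toe in the frame of pocket above 0.035 m and horizontal distance between pack and pocket below 0.0045 m and angle between the x axis of pack and the x axis of charger, either way round below 0.05 rad and value of joint catch above 0.015 m and linear speed of pack below 0.01 m/s); the robot touches nothing.
It fails at once if the sprung contacts are pushed with more than 25 N (contact force between pack and contacts above 25 N).
It fails at once if the pack is forced against the charger with more than 45 N (contact force between pack and charger above 45 N).
It fails at once if the robot presses on the charger with more than 40 N (contact force between any of the fingers, the arm and charger above 40 N).
It fails at once if the other charger is struck (over 10 N) (contact force between any of the fingers, the arm, pack and busy_charger above 10 N).
It fails at once if a bystander is moved by more than 20 mm (distance of any of tube_rack, specimen_jar, tip_box, handheld, pipette, swab_cup from where it was at the start of the episode above 0.02 m).
It also fails if it takes over 72 s, if anything falls off the work surface, if the arm or the gripper's body presses on something with over 40 N, if the wrist force passes 120 N, or if a joint passes its speed limit or range.

ROBOT

A 6-joint arm with a two-finger parallel gripper is mounted at the origin on the work surface. World frame = base frame: x ahead of the robot, y to its left, z up, the work surface at z = 0. Lengths are in m, angles in rad, forces in N, time in s.
With the tool pointing down it reaches from about 0.3 to 1 m from the base axis. Payload 5.1 kg.
Tool frame: the origin (TCP) lies midway between the tips of the shut fingers; the grasp point (between the pads) lies 19 mm behind it; y points along the fingers, z is the direction in which the jaws open and shut, and the axes are right-handed (so a half turn about y gives the same grasp; the last joint's range is limited). The gripper opens to 95 mm and grips with 3 to 60 N. Pads are 20 mm wide; open, the fingers measure 119 mm over their backs; the gripper's body (75 mm by 180 mm) begins 59 mm behind the grasp point.
Start: joints at [-1.352, 0.124, 1.65, -0, 1.367, -0.083], TCP at [0.193, -0.621, 0.215] pointing down, gripper open.
Joint ranges: [-2.61, 2.61], [-1.02, 2.33], [0.03, 2.71], [-1.35, 4.49], [0.32, 2.68], [-2.91, 2.91]. Speed limits (rad/s): [2.57, 2.57, 3.14, 3.14, 3.14, 3.14].

INTERFACE

Orientations are given as [roll, pitch, yaw] about the fixed x, y, z axes, in that order (R = Rz(yaw) Ry(pitch) Rx(roll)).
In Python, from cell import env gives the robot as it stands.
- The arm moves only by the tool step_arm, never from a script. Its argument "steps" is a list of rows, each an object of numbers: "tx", "ty", "tz": the shift along the tool's x, y, z each as a share of 40 cm, from -1 to 1; "ax", "ay", "az": the turn, a rotation vector about the tool's x, y, z each as a share of 180 degrees, from -1 to 1; "hand": the opening, from -1 (shut) to 1 (fully open), so that 0 is half open. A call has 1 to 20 rows; each row is the pose to reach, as a shift and turn from the pose measured when the call began, along the tool's axes at that moment, turning the shorter way round; what a row does not reach only later rows make up. A row lasts 1/8 s, in which the tool goes at most 62.5 mm and 10.7 degrees, less where a joint would pass 70% of its speed; a pose out of reach is approached as far as the arm can. A call with a number of a shift or a turn outside -1 to 1 is refused whole. A call with a gripper value outside its range is refused whole. The fingers move at their own pace and stop on an object; the grip force is fixed at half the most. Time passes only in rows, so rows that repeat a pose let the fingers close. It gives the time, the measured TCP pose, the force and the opening at its end, in the units of the state.
- env.observe(): the state, without advancing time (a new reading comes with each control period).
- env.read_camera(name): name is "scene" or "side" or "wrist"; returns the picture (384x512x3 uint8, blue, green, red); there is no depth.
- env.calibration(name): a dict with "fx", "fy", "cx", "cy" (pixels), "k1" (the pictures are not rectified: a ray, as slopes to the right and down, at radius r is drawn at 1 + k1 r^2 times it, then the intrinsics apply), "camera_from_world" (4x4, takes a point from world to camera coordinates). Camera axes: x right, y down, z forward; pixel columns grow to the right and rows downward; lengths in m; the calibration is good to about 2 mm. A picture is of the moment at which its call begins: read the wrist's pose just before it. calibration takes no time and is no camera call; for the wrist camera it gives the pose at the moment of the call.
- env.hand_in(): hands the job in, once; it reports no verdict.
The state is a dict: "t": time; "q": joint angles; "qd": joint speeds; "joint_torque": joint torques, N m; "tcp_pos": TCP position; "orientation": TCP orientation; "wrist_force": force on the tool from outside, world axes, zero at the start; "torque": the same for the moment, N m; "finger_gap": finger opening in m.
Only numpy, scipy, OpenCV 4.12 (cv2) and the standard library are available. Lean on these libraries where they do the work, as an engineer would, in place of code of your own. Each camera call takes 0.05 s, during which the arm holds its last target. There are 200 camera calls.

## Working session

There is one attempt and no reset: what is moved stays moved. The work goes in short steps, Python scripts to look and compute and a tool call to move; the robot and the scene stay as the last step left them, time stands still between calls to the robot, and variables do not carry over. Pictures are saved under pics/ and viewed, about 8 in all and at most 12, crops included, and the job is handed in when it is done.

Besides the shell and the picture viewer there is one more tool, called after "Request:" as name(argument=value, ...), one argument or row to a line, values as JSON. step_arm: Moves the arm, as the interface text tells. Shift numbers are shares of 40 cm and turn numbers shares of 180 degrees, none past 1 either way. Its arguments: {"type":"object","properties":{"steps":{"type":"array"}},"required":["steps"]}

```bash
ls; mkdir -p pics; cat > h.py <<'E'
import numpy as np, cv2
from cell import env
from scipy.spatial.transform import Rotation as R
def snap(name,fn):
    c=env.calibration(name); im=env.read_camera(name); cv2.imwrite('pics/'+fn+'.png',im); np.save('pics/'+fn+'.npy',c,allow_pickle=True); return im,c
def cal(fn): return np.load('pics/'+fn+'.npy',allow_pickle=True).item()
def ray(c,u,v):
    d=np.array([(u-c['cx'])/c['fx'],(v-c['cy'])/c['fy']]); x=d.copy()
    for _ in range(20): x=d/(1+c['k1']*(x@x))
    T=np.array(c['camera_from_world']); Rm=T[:3,:3]; o=-Rm.T@T[:3,3]
    return o,Rm.T@np.array([x[0],x[1],1])
def atz(c,u,v,z):
    o,d=ray(c,u,v); return o+d*(z-o[2])/d[2]
def proj(c,p):
    T=np.array(c['camera_from_world']); q=T[:3,:3]@np.asarray(p)+T[:3,3]; x=q[:2]/q[2]; x=x*(1+c['k1']*(x@x))
    return np.array([c['fx']*x[0]+c['cx'],c['fy']*x[1]+c['cy']])
E
python3 - <<'E'
from h import *
print(env.observe())
ims=[snap(n,n+'0')[0] for n in('scene','side','wrist')]
for n in('scene','side','wrist'):
    print(n,env.calibration(n))
cv2.imwrite('pics/scene0b.png',cv2.resize(ims[0],(800,600)))
cv2.imwrite('pics/side0b.png',cv2.resize(ims[1],(800,600)))
E
```

```text
pics
{'t': 0.0, 'q': array([-1.35158806e+00,  1.24506829e-01,  1.65166036e+00, -1.43865634e-05,
        1.36748158e+00, -8.26271183e-02]), 'qd': array([-7.68973945e-04, -5.69691252e-04, -1.44094146e-04, -7.04998148e-04,
        8.76123902e-04, -8.03935823e-05]), 'joint_torque': array([ 1.81677042e-03, -4.17602670e+01, -3.59930027e+01,  7.75199477e-02,
        4.92374436e-02, -1.55121620e-04]), 'tcp_pos': array([ 0.19304058, -0.62000892,  0.21339399]), 'orientation': array([-1.57284659e+00,  1.55661368e-04, -2.83975451e+00]), 'wrist_force': array([ 0.06964343, -0.46688866, -0.25560757]), 'torque': array([-0.03632152, -0.01535146, -0.05094556]), 'finger_gap': 0.09523665359889862}
scene {'fx': 478.1332170715109, 'fy': 478.1332170715109, 'cx': 253.18149886690782, 'cy': 193.83348294672604, 'k1': -0.0030163440304666503, 'camera_from_world': array([[-0.434107  ,  0.90079637, -0.0108176 ,  0.20185488],
       [ 0.77863725,  0.36914336, -0.50740242, -0.41701434],
       [-0.45307301, -0.22868993, -0.86164132,  1.81648899],
       [ 0.        ,  0.        ,  0.        ,  1.        ]])}
side {'
[... 196 characters left out ...]
2,  0.48996742],
       [-0.26860831,  0.53940436, -0.79805546,  0.18922036],
       [ 0.34921999, -0.71760513, -0.60256806,  1.27803059],
       [ 0.        ,  0.        ,  0.        ,  1.        ]])}
wrist {'fx': 271.8026574387797, 'fy': 271.8026574387797, 'cx': 253.94934742179038, 'cy': 193.53856583055506, 'k1': -0.0341564112521208, 'camera_from_world': array([[ 2.95880156e-01, -9.55224989e-01, -3.92807921e-04,
        -6.50407778e-01],
       [-9.24093489e-01, -2.86341280e-01,  2.53100561e-01,
        -2.73496384e-02],
       [-2.41880458e-01, -7.45244423e-02, -9.67439896e-01,
         3.89507581e-01],
       [ 0.00000000e+00,  0.00000000e+00,  0.00000000e+00,
         1.00000000e+00]])}
```

View pics/scene0b.png

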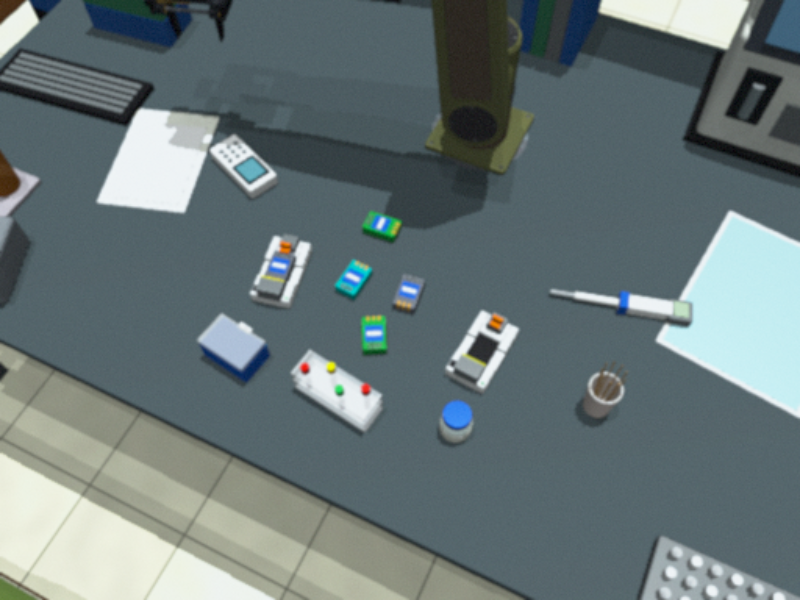

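The overview shows the grey pack near (409,292), the empty charger near (483,350) and the busy one near (281,268), in the enlarged picture. Next I'll look at a magnified crop from each fixed camera.

```bash
python3 - <<'E'
from h import *
s=cv2.imread('pics/scene0.png'); d=cv2.imread('pics/side0.png')
c=cal('scene0'); k=cal('side0')
P=atz(c,409*.64,292*.64,.012); C=atz(c,483*.64,350*.64,.02); print(P,C)
a,b=proj(k,P),proj(k,C); print(a,b)
cv2.imwrite('pics/c1.png',cv2.resize(s[165:260,240:345],None,fx=7,fy=6.3,interpolation=cv2.INTER_CUBIC)[:600])
m=((a+b)/2).astype(int); x0=max(0,m[0]-80);y0=max(0,m[1]-60);print('side crop origin',x0,y0)
cv2.imwrite('pics/c2.png',cv2.resize(d[y0:y0+120,x0:x0+160],None,fx=5,fy=5,interpolation=cv2.INTER_CUBIC))
E
```

```text
[0.49275441 0.04484795 0.012     ] [0.55659898 0.2382533  0.02      ]
[266.29842191 209.00449395] [218.5974622  238.55209958]
side crop origin 162 163
```

View pics/c1.png

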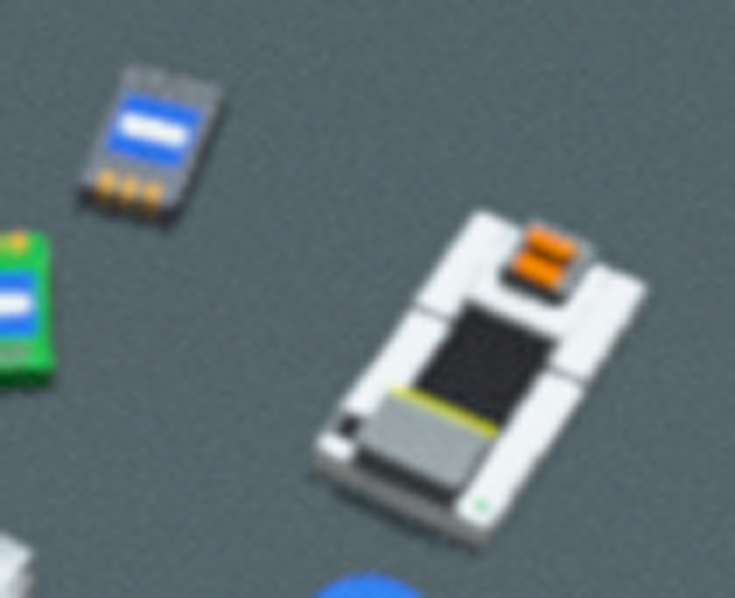

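View pics/c2.png

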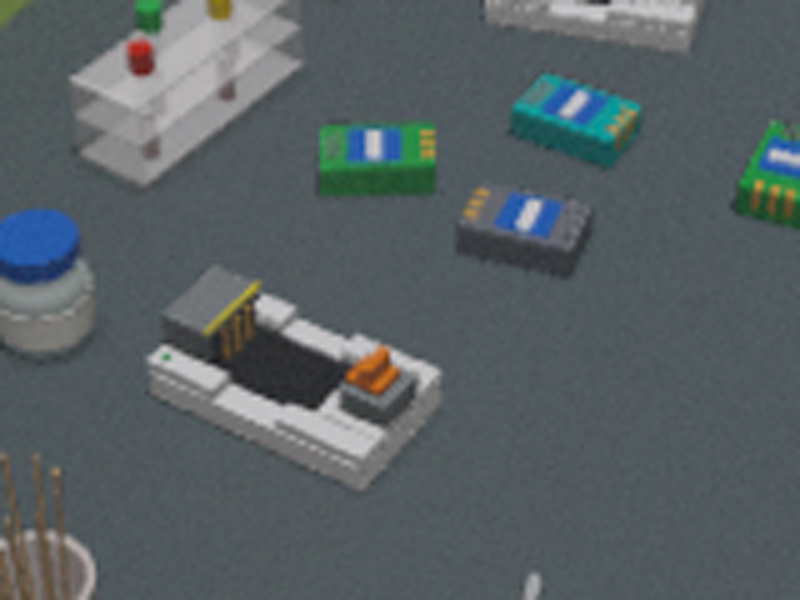

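Both crops are clear. In c1 the pack's contacts point down-left at (130,190), the hood edge runs (393,391)–(497,433), and the charger corners are at (480,212), (645,285), (320,440) and (487,527). In c2 the pack's top is at about (525,215) and the charger's hood edge runs (207,333)–(260,285). I'll fit both poses from these.

```bash
cat > fit.py <<'E'
from h import *
from scipy.optimize import least_squares
def fit(obs,guess,n=3):
    # obs: list of (cal, px, local pt) ; pose x,y,yaw
    def f(p):
        c,s=np.cos(p[2]),np.sin(p[2])
        return np.concatenate([proj(k,[p[0]+c*q[0]-s*q[1],p[1]+s*q[0]+c*q[1],q[2]])-u for k,u,q in obs])
    r=least_squares(f,guess,loss='soft_l1'); return r.x,r.fun.reshape(-1,2)
E
python3 - <<'E'
from fit import *
c=cal('scene0');k=cal('side0')
s1=lambda u,v:(np.array([u,v])+.5)/[7,6.3]-.5+[240,165]
s2=lambda u,v:(np.array([u,v])+.5)/5-.5+[162,163]
ch=[(c,s1(*u),q) for u,q in [((645,285),(-.078,.043,.028)),((480,212),(-.078,-.043,.028)),((320,440),(.074,-.043,.028)),((487,527),(.074,.043,.028)),((393,391),(.0395,-.026,.0525)),((497,433),(.0395,.026,.0525))]]
ch+=[(k,s2(*u),q) for u,q in [((149,360),(.074,.043,.028)),((365,460),(-.078,.043,.028)),((441,373),(-.078,-.043,.028)),((207,333),(.0395,.026,.0525)),((260,285),(.0395,-.026,.0525))]]
pk=[(c,s1(*u),q) for u,q in [((178,208),(.038,.024,.024)),((85,190),(.038,-.024,.024)),((125,68),(-.038,-.024,.024)),((222,88),(-.038,.024,.024))]]
pk+=[(k,s2(*u),q) for u,q in [((458,228),(.038,.024,.024)),((478,187),(.038,-.024,.024)),((575,248),(-.038,.024,.024)),((592,205),(-.038,-.024,.024))]]
for o,g in((ch,[.556,.238,-.5]),(pk,[.49,.045,-.3])):
    x,r=fit(o,g); print(x,np.degrees(x[2])); print(r.round(1).tolist())
o=env.observe(); print(R.from_euler('xyz',o['orientation']).as_matrix().round(3))
E
```

```text
[ 0.55619473  0.23426239 -0.09432435] -5.404387169690786
[[0.1, -0.3], [-0.5, -0.8], [-0.8, -0.1], [0.2, -0.7], [-0.4, -2.0], [-0.1, -0.8], [-1.1, 0.5], [-1.5, 0.4], [-0.2, -0.3], [-0.5, 0.7], [-0.5, 0.2]]
[0.49451517 0.04434059 0.18368015] 10.524097288123317
[[0.6, -0.9], [-0.5, -1.3], [-0.1, -1.1], [0.1, -1.1], [-0.8, 0.2], [-0.7, -0.7], [-0.9, 0.5], [-0.8, -0.2]]
[[-0.955 -0.     0.297]
 [-0.297  0.002 -0.955]
 [-0.    -1.    -0.002]]
```

```bash
cat > go.py <<'E'
from h import *
def tool(head,tilt=0):
    "tool down, tool x along heading (deg), then tilted so that tool x dips by tilt (deg)"
    return R.from_euler('z',head,degrees=True)*R.from_euler('y',tilt,degrees=True)*R.from_matrix(np.array([[1,0,0],[0,0,1],[0,-1,0]]).T)
def delta(pos,rot,p0=None,r0=None):
    o=env.observe(); p0=o['tcp_pos'] if p0 is None else p0; r0=R.from_euler('xyz',o['orientation']) if r0 is None else r0
    d=r0.inv().apply(np.asarray(pos)-p0)/.4; w=(r0.inv()*rot).as_rotvec()/np.pi
    print('t',d.round(4),'a',w.round(4))
E
python3 - <<'E'
from go import *
print(tool(10.5).as_matrix().round(2))
r1=tool(-162.7+88); p1=np.array([.36,-.28,.2])
delta(p1,r1); delta([.4945,.044,.13],tool(10.5),p1,r1)
E
```

```text
[[ 0.98  0.    0.18]
 [ 0.18  0.   -0.98]
 [ 0.    1.    0.  ]]
t [-0.6513  0.0354 -0.6879] a [-7.190e-01  6.000e-04 -6.945e-01]
t [-0.6926 -0.175  -0.5381] a [0.     0.4733 0.    ]
```

```bash
sed -i 's/\]\]).T)/]]))/' go.py; python3 - <<'E'
from go import *
r1=tool(-162.7+88); p1=np.array([.36,-.28,.2])
delta(p1,r1); delta([.4945,.044,.13],tool(10.5),p1,r1)
E
```

```text
t [-0.6513  0.0354 -0.6879] a [ 4.00e-04 -4.89e-01 -4.00e-04]
t [-0.6926  0.175   0.5381] a [ 0.     -0.4733  0.    ]
```

Request:
step_arm(
  steps=[
    {"tx":-0.65,"ty":0.035,"tz":-0.69,"ax":0,"ay":-0.489,"az":0,"hand":0.26},
    {"tx":-0.65,"ty":0.035,"tz":-0.69,"ax":0,"ay":-0.489,"az":0,"hand":0.26},
    {"tx":-0.65,"ty":0.035,"tz":-0.69,"ax":0,"ay":-0.489,"az":0,"hand":0.26},
    {"tx":-0.65,"ty":0.035,"tz":-0.69,"ax":0,"ay":-0.489,"az":0,"hand":0.26},
    {"tx":-0.65,"ty":0.035,"tz":-0.69,"ax":0,"ay":-0.489,"az":0,"hand":0.26},
    {"tx":-0.65,"ty":0.035,"tz":-0.69,"ax":0,"ay":-0.489,"az":0,"hand":0.26},
    {"tx":-0.65,"ty":0.035,"tz":-0.69,"ax":0,"ay":-0.489,"az":0,"hand":0.26},
    {"tx":-0.65,"ty":0.035,"tz":-0.69,"ax":0,"ay":-0.489,"az":0,"hand":0.26},
    {"tx":-0.65,"ty":0.035,"tz":-0.69,"ax":0,"ay":-0.489,"az":0,"hand":0.26},
    {"tx":-0.65,"ty":0.035,"tz":-0.69,"ax":0,"ay":-0.489,"az":0,"hand":0.26},
  ],
)

```text
t: 1.4
tcp_pos: [0.3591, -0.2794, 0.2]
orientation: [-1.571, 0.002, -1.306]
wrist_force: [-0.1, 0.1, -0.0]
finger_gap: 0.0598
```

```bash
python3 - <<'E'
from go import *
print(env.observe()['q'])
delta([.4945,.044,.13],tool(10.5))
E
```

```text
[-7.79792745e-01 -3.16541421e-01  2.08332777e+00  9.25221899e-04
  1.37649459e+00 -1.04467772e+00]
t [-0.6914  0.1762  0.5382] a [-4.000e-04 -4.741e-01 -5.000e-04]
```

Request:
step_arm(
  steps=[
    {"tx":-0.69,"ty":0.176,"tz":0.538,"ax":0,"ay":-0.474,"az":0,"hand":0.26},
    {"tx":-0.69,"ty":0.176,"tz":0.538,"ax":0,"ay":-0.474,"az":0,"hand":0.26},
    {"tx":-0.69,"ty":0.176,"tz":0.538,"ax":0,"ay":-0.474,"az":0,"hand":0.26},
    {"tx":-0.69,"ty":0.176,"tz":0.538,"ax":0,"ay":-0.474,"az":0,"hand":0.26},
    {"tx":-0.69,"ty":0.176,"tz":0.538,"ax":0,"ay":-0.474,"az":0,"hand":0.26},
    {"tx":-0.69,"ty":0.176,"tz":0.538,"ax":0,"ay":-0.474,"az":0,"hand":0.26},
    {"tx":-0.69,"ty":0.176,"tz":0.538,"ax":0,"ay":-0.474,"az":0,"hand":0.26},
    {"tx":-0.69,"ty":0.176,"tz":0.538,"ax":0,"ay":-0.474,"az":0,"hand":0.26},
    {"tx":-0.69,"ty":0.176,"tz":0.538,"ax":0,"ay":-0.474,"az":0,"hand":0.26},
    {"tx":-0.69,"ty":0.176,"tz":0.538,"ax":0,"ay":-0.474,"az":0,"hand":0.26},
  ],
)

```text
t: 2.65
tcp_pos: [0.4946, 0.0431, 0.1301]
orientation: [-1.569, 0.0, 0.179]
wrist_force: [0.1, 0.0, -0.5]
finger_gap: 0.0596
```

```bash
python3 - <<'E'
from go import *
print(env.observe()['tcp_pos'])
im,c=snap('wrist','w1')
a=proj(c,[.4945,.0443,.024]);print(a)
x0,y0=[int(v) for v in np.clip(a-[100,75],0,[312,234])]; print(x0,y0)
cv2.imwrite('pics/w1c.png',cv2.resize(im[y0:y0+150,x0:x0+200],None,fx=4,fy=4,interpolation=cv2.INTER_CUBIC))
E
```

```text
[0.49459483 0.04313117 0.13005874]
[256.10175341 192.21437806]
156 117
```

View pics/w1c.png

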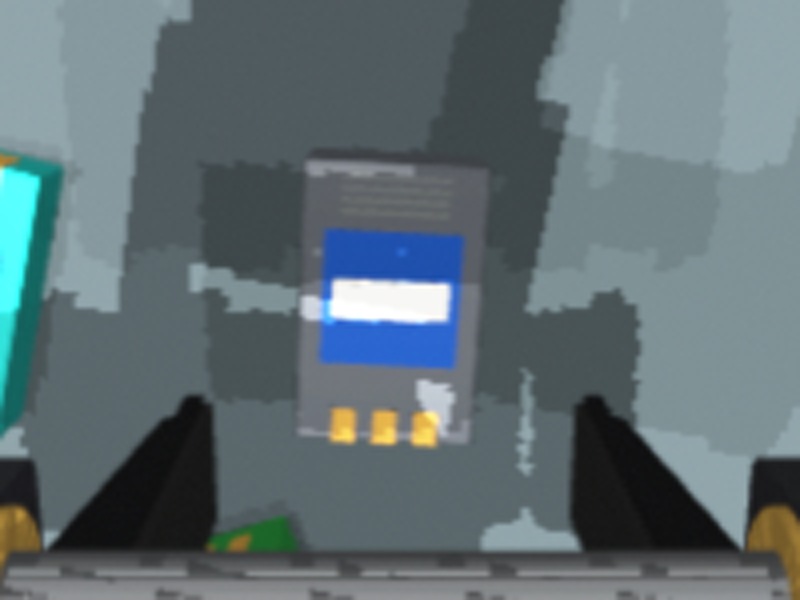

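The pack lies squarely between the fingers. Its top corners in the crop are heel (308,157) and (488,165), contact end (298,434) and (468,442).

```bash
python3 - <<'E'
from fit import *; from go import *
c=cal('w1'); s=lambda u,v:(np.array([u,v])+.5)/4-.5+[156,117]
pk=[(c,s(*u),q) for u,q in [((468,442),(.038,.024,.024)),((298,434),(.038,-.024,.024)),((308,157),(-.038,-.024,.024)),((488,165),(-.038,.024,.024))]]
x,r=fit(pk,[.49,.045,.18]); print(x,np.degrees(x[2]),r.round(1).tolist())
h=np.degrees(x[2])
delta([x[0],x[1],.04],tool(h)); delta([x[0],x[1],.004],tool(h))
E
```

```text
[0.4955842  0.04140779 0.12702886] 7.278217320127542 [[0.9, 0.5], [-0.8, 0.4], [-1.2, -0.6], [1.1, -0.2]]
t [ 0.0018  0.2252 -0.0051] a [-0.0006  0.0168 -0.0001]
t [ 0.0018  0.3152 -0.0053] a [-0.0006  0.0168 -0.0001]
```

Request:
step_arm(
  steps=[
    {"tx":0.002,"ty":0.225,"tz":-0.005,"ay":0.017,"hand":0.26},
    {"tx":0.002,"ty":0.315,"tz":-0.005,"ay":0.017,"hand":0.26},
    {"tx":0.002,"ty":0.315,"tz":-0.005,"ay":0.017,"hand":0.26},
    {"tx":0.002,"ty":0.315,"tz":-0.005,"ay":0.017,"hand":0.26},
    {"tx":0.002,"ty":0.315,"tz":-0.005,"ay":0.017,"hand":-1},
    {"tx":0.002,"ty":0.315,"tz":-0.005,"ay":0.017,"hand":-1},
    {"tx":0.002,"ty":0.315,"tz":-0.005,"ay":0.017,"hand":-1},
    {"tx":0.002,"ty":0.315,"tz":-0.005,"ay":0.017,"hand":-1},
    {"tx":0.002,"ty":0.315,"tz":-0.005,"ay":0.017,"hand":-1},
  ],
)

```text
schema error: expected keys tx, ty, tz, ax, ay, az, hand
```

```bash
python3 - <<'E'
from go import *
o=env.observe(); print(o['tcp_pos'],o['orientation'],o['finger_gap'],o['wrist_force'])
h=-5.4
C=np.array([.5562,.2343]); a=np.radians(h)
# view pose: TCP over pocket, 130 mm up
delta(list(o['tcp_pos'][:2])+[.15],R.from_euler('xyz',o['orientation']))
p=C+.004*np.array([np.cos(a),np.sin(a)])
delta([p[0],p[1],.15],tool(h))
E
```

```text
[0.4945747  0.04313039 0.1300785 ] [-1.56887142e+00  2.34090275e-04  1.79859478e-01] 0.059973378646213514 [ 0.3990322 -0.3392658 -0.0804297]
t [-0.     -0.0498  0.0001] a [0. 0. 0.]
t [ 0.2467 -0.049   0.44  ] a [-0.0006  0.0873 -0.0002]
```

Request:
step_arm(
  steps=[
    {"tx":0.002,"ty":0.225,"tz":-0.005,"ax":0,"ay":0.017,"az":0,"hand":0.26},
    {"tx":0.002,"ty":0.315,"tz":-0.005,"ax":0,"ay":0.017,"az":0,"hand":0.26},
    {"tx":0.002,"ty":0.315,"tz":-0.005,"ax":0,"ay":0.017,"az":0,"hand":0.26},
    {"tx":0.002,"ty":0.315,"tz":-0.005,"ax":0,"ay":0.017,"az":0,"hand":0.26},
    {"tx":0.002,"ty":0.315,"tz":-0.005,"ax":0,"ay":0.017,"az":0,"hand":-1},
    {"tx":0.002,"ty":0.315,"tz":-0.005,"ax":0,"ay":0.017,"az":0,"hand":-1},
    {"tx":0.002,"ty":0.315,"tz":-0.005,"ax":0,"ay":0.017,"az":0,"hand":-1},
    {"tx":0.002,"ty":0.315,"tz":-0.005,"ax":0,"ay":0.017,"az":0,"hand":-1},
  ],
)

```text
t: 3.7
tcp_pos: [0.4957, 0.0415, 0.0045]
orientation: [-1.569, 0.0, 0.126]
wrist_force: [-1.9, -0.3, 1.5]
finger_gap: 0.0479
```

```bash
python3 - <<'E'
from go import *
o=env.observe(); print(o['tcp_pos'],np.degrees(o['orientation']),o['finger_gap'],o['wrist_force'])
h=-5.4
C=np.array([.5562,.2343]); a=np.radians(h)
delta(list(o['tcp_pos'][:2])+[.15],R.from_euler('xyz',o['orientation']))
for off in (.004,-.04):
  p=C+off*np.array([np.cos(a),np.sin(a)])
  delta([p[0],p[1],.15],tool(h))
E
```

```text
[0.49574536 0.04153502 0.00450469] [-8.98936974e+01  6.46589683e-03  7.23686232e+00] 0.047906593410536026 [-1.85860488 -0.31281409  1.50062625]
t [-0.     -0.3637  0.0007] a [0. 0. 0.]
t [ 0.2204 -0.3629  0.4575] a [-0.0006  0.0702 -0.0001]
t [ 0.113  -0.3629  0.4816] a [-0.0006  0.0702 -0.0001]
```

```bash
python3 - <<'E'
from go import *
c=cal('scene0')
for n,u,z in(('jar',(457,412),.075),('swab',(605,385),.085),('rack',(336,390),.05)): print(n,atz(c,u[0]*.64,u[1]*.64,z).round(3))
h=-5.4
C=np.array([.5562,.2343]); a=np.radians(h)
p=C+.085*np.array([np.cos(a),np.sin(a)])
delta([p[0],p[1],.17],tool(h))
E
```

```text
jar [0.723 0.25  0.075]
swab [0.56  0.477 0.085]
rack [0.77  0.022 0.05 ]
t [ 0.4179 -0.413   0.4133] a [-0.0006  0.0702 -0.0001]
```

Request:
step_arm(
  steps=[
    {"tx":0,"ty":-0.15,"tz":0,"ax":0,"ay":0,"az":0,"hand":-1},
    {"tx":0,"ty":-0.3,"tz":0,"ax":0,"ay":0,"az":0,"hand":-1},
    {"tx":0,"ty":-0.41,"tz":0,"ax":0,"ay":0,"az":0,"hand":-1},
    {"tx":0.1,"ty":-0.413,"tz":0.1,"ax":0,"ay":0.02,"az":0,"hand":-1},
    {"tx":0.2,"ty":-0.413,"tz":0.2,"ax":0,"ay":0.04,"az":0,"hand":-1},
    {"tx":0.31,"ty":-0.413,"tz":0.31,"ax":0,"ay":0.06,"az":0,"hand":-1},
    {"tx":0.418,"ty":-0.413,"tz":0.413,"ax":0,"ay":0.07,"az":0,"hand":-1},
    {"tx":0.418,"ty":-0.413,"tz":0.413,"ax":0,"ay":0.07,"az":0,"hand":-1},
    {"tx":0.418,"ty":-0.413,"tz":0.413,"ax":0,"ay":0.07,"az":0,"hand":-1},
    {"tx":0.418,"ty":-0.413,"tz":0.413,"ax":0,"ay":0.07,"az":0,"hand":-1},
  ],
)

```text
t: 4.95
tcp_pos: [0.6402, 0.2252, 0.17]
orientation: [-1.569, 0.001, -0.094]
wrist_force: [-0.6, -0.3, -1.2]
finger_gap: 0.0478
```

```bash
python3 - <<'E'
from go import *
o=env.observe(); print(o['tcp_pos'],np.degrees(o['orientation']),o['finger_gap'],o['wrist_force'])
im,c=snap('wrist','w2')
print(proj(c,[.5562,.2343,.03]))
cv2.imwrite('pics/w2b.png',cv2.resize(im[:300,112:400],None,fx=2.0*1.38,fy=2.0,interpolation=cv2.INTER_CUBIC))
E
```

```text
[0.6402077  0.22519064 0.16997326] [-8.99146583e+01  4.65185391e-02 -5.41355249e+00] 0.047829742500087036 [-0.60021617 -0.32220709 -1.21622524]
[255.7874992  109.29413179]
```

View pics/w2b.png

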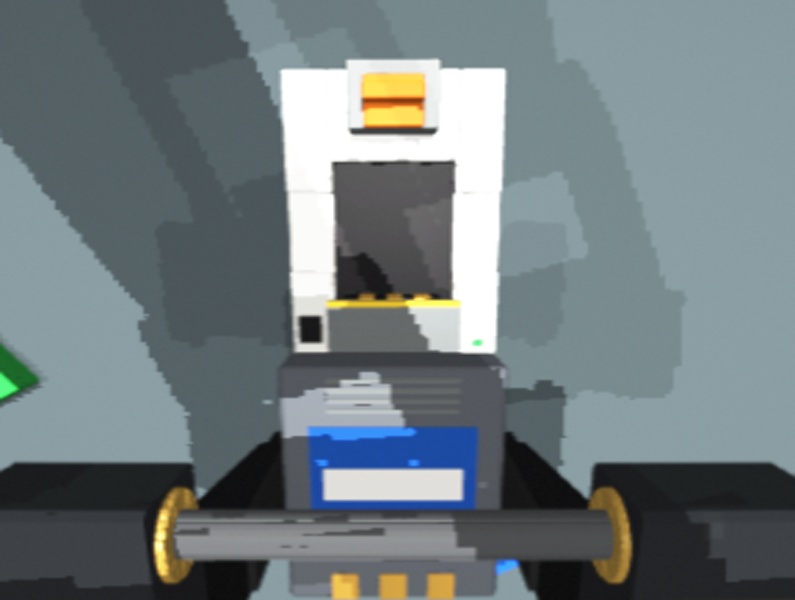

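The charger lies straight below in this view. The hood's yellow edge is at row ~302, x 327–460, the pocket at x 333–455 with the heel wall at row 162, and the ridge near (393,98). I'll get sub-pixel edges from intensity profiles.

```bash
python3 - <<'E'
from go import *
im=cv2.imread('pics/w2.png').astype(float); g=im.mean(2)
def cross(p,lo,hi,th,rising):
    for i in range(lo,hi):
        a,b=p[i],p[i+1]
        if (a<th<=b) if rising else (a>=th>b): return i+(th-a)/(b-a)
for v in (85,100,110,118,128,138,142):
    p=g[v]; print(v,'body',cross(p,205,225,200,True),cross(p,285,300,200,False),'pocket',cross(p,225,240,150,False),cross(p,265,285,150,True))
for u in (240,245,255,265,270):
    p=g[:,u]; print(u,'block front',cross(p,58,75,150,True),'heel',cross(p,70,90,150,False),'yellow',[int(im[v,u,2]-im[v,u,0]) for v in range(144,158)])
for u in (240,244,248,252,256,260,264): print(u,'orange',[tuple(im[v,u].astype(int)) for v in range(34,66,1)] if u==252 else '')
print('left edge yellow',[(u,int(im[151,u,2]-im[151,u,0])) for u in list(range(226,236))+list(range(272,284))])
print('back edge',[cross(g[:,u],25,45,200,True) for u in (217,222,230,280,286,290)])
E
```

```text
85 body 215.1868131868132 293.6025641025641 pocket 232.23287671232876 276.08024691358025
100 body 216.22674418604652 292.7121951219512 pocket 232.90350877192984 275.2476489028213
110 body 216.66938775510204 292.59493670886076 pocket 233.20689655172413 275.25308641975306
118 body 216.96428571428572 292.5515873015873 pocket 233.16107382550337 275.13569321533924
128 body 217.06206896551726 291.96363636363634 pocket 232.9014598540146 275.0063694267516
138 body 217.02797202797203 292.21719457013575 pocket 232.6984126984127 275.26196473551636
142 body 217.15286624203821 292.11842105263156 pocket 232.9313725490196 275.344262295082
240 block front 66.69310344827586 heel 80.32558139534883 yellow [-1, -2, -1, -1, 0, 20, 102, 177, 181, 107, 16, -2, -4, -5]
245 block front 66.71631205673759 heel 80.36923076923077 yellow [-1, 1, 27, 84, 105, 127, 117, 179, 181, 107, 16, -2, -3, -5]
255 block front 66.7173144876325 heel 80.03187250996015 yellow [0, 1, 26, 85, 106, 125, 118, 179, 181, 105, 16, -2, -3, -3]
265 block front 66.95338983050847 heel 80.18836565096953 yellow [-1, 0, 29, 105, 142, 156, 155
[... 1442 characters left out ...]
(98), np.int64(233), np.int64(255)), (np.int64(55), np.int64(171), np.int64(253)), (np.int64(40), np.int64(92), np.int64(178)), (np.int64(56), np.int64(63), np.int64(78)), (np.int64(66), np.int64(66), np.int64(65))]
256 orange 
260 orange 
264 orange 
left edge yellow [(226, 6), (227, 5), (228, 8), (229, 32), (230, 102), (231, 171), (232, 182), (233, 184), (234, 185), (235, 185), (272, 156), (273, 156), (274, 157), (275, 156), (276, 155), (277, 153), (278, 119), (279, 9), (280, 0), (281, 0), (282, 0), (283, 0)]
back edge [np.float64(33.97959183673469), np.float64(33.9671052631579), np.float64(34.33877551020408), np.float64(33.74583333333333), np.float64(33.691699604743086), np.float64(33.7)]
```

```bash
python3 - <<'E'
from go import *
from scipy.optimize import least_squares
c=cal('w2')
# (local point, axis 0=u,1=v, value, weight)
ob=[((-.078,y,.028),1,33.85,1) for y in(-.03,.03)]
ob+=[((.0395,y,.0525),1,149.6,1) for y in(-.02,.02)]
ob+=[((.0395,-.026,.0525),0,229.9,1),((.0395,.026,.0525),0,278.3,1)]
for v,l,r in((85,215.2,293.6),(100,216.2,292.7),(118,217,292.5),(142,217.15,292.1)):
    for s,u in((-1,l),(1,r)):
        x=(v-109.3)*.0011; ob.append(((x,s*.043,.028),0,u,.5))
def P(p,q):
    k,s=np.cos(p[2]),np.sin(p[2]); return proj(c,[p[0]+k*q[0]-s*q[1],p[1]+s*q[0]+k*q[1],q[2]])
f=lambda p:[w*(P(p,q)[a]-v) for q,a,v,w in ob]
r=least_squares(f,[.556,.234,-.094]); print(r.x,np.degrees(r.x[2])); print(np.round(r.fun,2))
for n,q in dict(heeltop=(-.034,0,.028),heelfloor=(-.034,0,.02),heeltop2=(-.0355,0,.028),blockfront=(-.046,0,.0455),blockfoot=(-.046,0,.028),platefront=(-.047,0,.0508),pocketL=(0,-.0249,.02),pocketR=(0,.0249,.02)).items(): print(n,P(r.x,q).round(1))
for x in np.arange(-.075,-.05,.004): print(x,P(r.x,(x,0,.0625)).round(1)[1],P(r.x,(x,0,.0508)).round(1)[1])
E
```

```text
[ 0.55824434  0.23253736 -0.09841029] -5.638494034623392
[-0.13  0.04  0.04  0.13 -0.37  0.76 -0.29  0.31 -0.56  0.49 -0.68  0.26
 -0.4   0.03]
heeltop [254.4  78.6]
heelfloor [254.4  79.8]
heeltop2 [254.5  77.1]
blockfront [254.5  63.2]
blockfoot [254.5  66.7]
platefront [254.5  61. ]
pocketL [232.3 111.7]
pocketR [276.4 111.8]
-0.075 25.6 29.7
-0.071 30.3 34.3
-0.06699999999999999 35.1 38.8
-0.06299999999999999 39.8 43.3
-0.05899999999999998 44.4 47.8
-0.05499999999999998 49.1 52.2
-0.050999999999999976 53.7 56.6
```

```bash
python3 - <<'E'
from go import *
c=cal('w2'); im=cv2.imread('pics/w2.png').astype(int); g=im.mean(2)
p0=np.array([.6402077,.22519064,.16997326]); r0=R.from_euler('xyz',np.radians([-89.91466,.0465194,-5.41355]))
T=lambda q: proj(c,p0+r0.apply(q))
for q in((-.038,-.0195,-.024),(-.038,-.0195,.024),(-.038,.0045,-.024),(-.038,.0045,.024)): print(q,T(q).round(2))
for u in(225,240,270,285): print(u,g[170:192,u].astype(int))
for v in(190,200,205): print(v,g[v,206:222].astype(int),g[v,288:304].astype(int))
x0,y0=205,165
cv2.imwrite('pics/w2p.png',cv2.resize(cv2.imread('pics/w2.png')[165:300,200:310],None,fx=5,fy=4.4,interpolation=cv2.INTER_CUBIC))
E
```

```text
(-0.038, -0.0195, -0.024) [213.38 182.18]
(-0.038, -0.0195, 0.024) [298.15 182.08]
(-0.038, 0.0045, -0.024) [218.73 174.25]
(-0.038, 0.0045, 0.024) [292.39 174.16]
225 [ 43 131 214 223 224 215 105  64  62  63  62  63  65  73  84  86  89  88
  88  89  88  88]
240 [103 104 103 103 104 100  68  62  62  63  62  62  64  73  85  87  88  88
  89 112 192 191]
270 [211 212 211 209 203 128  72  63  63  63  63  63  64  73  83  86  88  88
  89  94 100  98]
285 [176 166 186 250 255 255 186  77  65  64  63  63  64  74  83  87  87  88
  88  88  88  88]
190 [96 96 96 96 96 94 86 80 85 87 88 88 88 88 88 88] [ 89  88  89  88  89  93 124 129 128 133 134 134 135 135 134 134]
200 [ 99 125 146 144 123  98  93 122 156 171 177 177 177 177 177 177] [88 88 89 89 88 87 83 75 74 77 77 79 80 87 93 93]
205 [ 95  95  96  95  95  96  98 120 150 170 176 176 176 177 176 176] [88 89 89 88 88 85 83 90 95 96 96 96 95 96 96 96]
```

View pics/w2p.png

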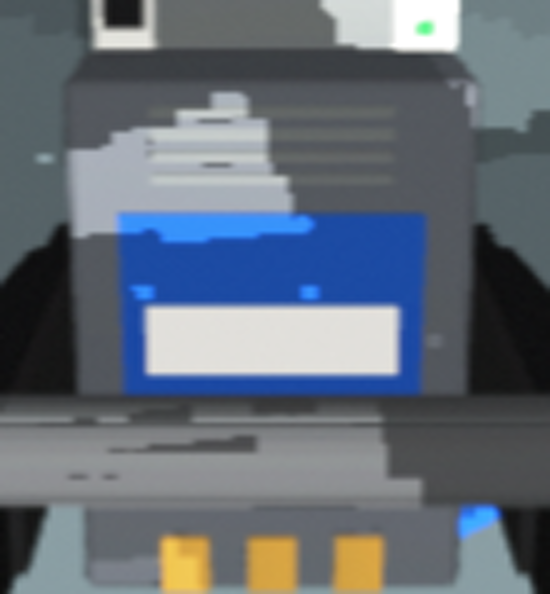

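```bash
cat > plan.py <<'E'
from go import *
H=-5.64
def tgt(th,xt,h,lat=.0009,C=(.5582,.2325),hh=H,dx=0):
    a=np.radians(hh); t=np.radians(th); s,c=np.sin(t),np.cos(t)
    ox=xt-.024*s-.038*c; oz=h+.038*s
    px=ox+.0045*s-dx*c; pz=oz+.0045*c+dx*s+.020
    x=px+.004
    return [C[0]+x*np.cos(a)-lat*np.sin(a),C[1]+x*np.sin(a)+lat*np.cos(a),pz],tool(hh,th)
E
python3 - <<'E'
from plan import *
delta(*tgt(22,.031,.075)); delta(*tgt(22,.031,.045)); delta(*tgt(22,.031,.012)); print(tgt(22,.031,.012)[0])
E
```

```text
t [-0.2249  0.1423  0.001 ] a [-0.0003  0.0013  0.1221]
t [-0.2249  0.2173  0.0009] a [-0.0003  0.0013  0.1221]
t [-0.2249  0.2998  0.0007] a [-0.0003  0.0013  0.1221]
[np.float64(0.5507871251863776), np.float64(0.2341364420712094), np.float64(0.050407377895355196)]
```

Request:
step_arm(
  steps=[
    {"tx":-0.11,"ty":0,"tz":0.001,"ax":0,"ay":0.001,"az":0.05,"hand":-1},
    {"tx":-0.225,"ty":0.03,"tz":0.001,"ax":0,"ay":0.001,"az":0.1,"hand":-1},
    {"tx":-0.225,"ty":0.14,"tz":0.001,"ax":0,"ay":0.001,"az":0.122,"hand":-1},
    {"tx":-0.225,"ty":0.18,"tz":0.001,"ax":0,"ay":0.001,"az":0.122,"hand":-1},
    {"tx":-0.225,"ty":0.22,"tz":0.001,"ax":0,"ay":0.001,"az":0.122,"hand":-1},
    {"tx":-0.225,"ty":0.26,"tz":0.001,"ax":0,"ay":0.001,"az":0.122,"hand":-1},
    {"tx":-0.225,"ty":0.285,"tz":0.001,"ax":0,"ay":0.001,"az":0.122,"hand":-1},
    {"tx":-0.225,"ty":0.3,"tz":0.001,"ax":0,"ay":0.001,"az":0.122,"hand":-1},
    {"tx":-0.225,"ty":0.3,"tz":0.001,"ax":0,"ay":0.001,"az":0.122,"hand":-1},
    {"tx":-0.225,"ty":0.3,"tz":0.001,"ax":0,"ay":0.001,"az":0.122,"hand":-1},
  ],
)

```text
t: 6.25
tcp_pos: [0.5512, 0.2344, 0.0509]
orientation: [-1.569, 0.383, -0.097]
wrist_force: [-0.1, -1.0, -1.6]
finger_gap: 0.0481
```

```bash
python3 - <<'E'
from plan import *
o=env.observe(); print(o['tcp_pos'],o['finger_gap'],o['wrist_force'])
delta(*tgt(22,.031,.012))
im,c=snap('wrist','w3'); d,k=snap('side','s3')
A=cv2.resize(im[90:290,165:345],None,fx=3,fy=3,interpolation=cv2.INTER_CUBIC)
a=proj(k,[.556,.234,.04]).astype(int); print(a)
B=cv2.resize(d[a[1]-45:a[1]+55,a[0]-43:a[0]+43],(258,300),interpolation=cv2.INTER_CUBIC)
out=np.zeros((600,800,3),np.uint8); out[:600,:540]=A; out[:300,541:799]=B
s=env.read_camera('scene'); b=proj(cal('scene0'),[.556,.234,.04]).astype(int)
out[300:,541:799]=cv2.resize(s[b[1]-50:b[1]+50,b[0]-43:b[0]+43],(258,300),interpolation=cv2.INTER_CUBIC)
cv2.imwrite('pics/w3b.png',out)
E
```

```text
[0.55119101 0.23441697 0.05092137] 0.04808530558296651 [-0.1012903  -1.04185716 -1.62166892]
t [-0.0004  0.0015 -0.0008] a [-0.0004  0.0004  0.0004]
[219 232]
```

View pics/w3b.png

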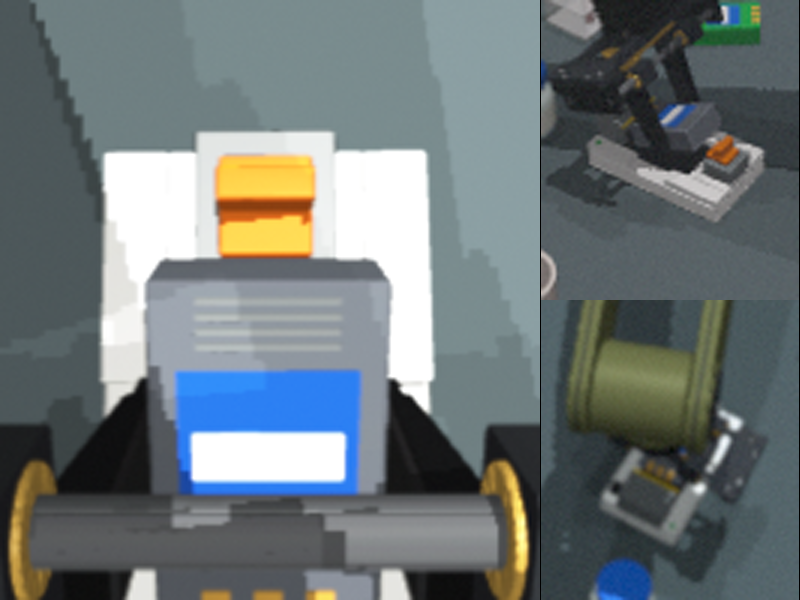

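The pack is tilted and centred over the pocket. In the left view its heel spans x 147–390, the charger body spans 103–427, and the catch is at 219–313. I'll compare model predictions with these to get the lateral and yaw mismatch.

```bash
python3 - <<'E'
from plan import *
c=cal('w3'); im=cv2.imread('pics/w3.png').astype(float); g=im.mean(2)
a=np.radians(H); C=np.array([.5582,.2325])
W=lambda q: np.array([C[0]+np.cos(a)*q[0]-np.sin(a)*q[1],C[1]+np.sin(a)*q[0]+np.cos(a)*q[1],q[2]])
cr=lambda u,v:((np.array([u,v])*1.+.5)/3-.5+[165,90]).round(2)
for n,q,px in (('bl',(-.078,-.043,.028),(103,151)),('br',(-.078,.043,.028),(427,150)),('blkL',(-.078,-.017,.0455),(196,132)),('blkR',(-.078,.017,.0455),(335,131))): print(n,proj(c,W(q)).round(2),cr(*px))
for x in(-.06,-.04,-.025):
  L,Rr=proj(c,W((x,-.043,.028))),proj(c,W((x,.043,.028))); v=int(round(L[1])); 
  l=[i for i in range(185,215) if g[v,i]<185<=g[v,i+1]]; r=[i for i in range(295,320) if g[v,i]>=215>g[v,i+1]]
  print(v,L.round(2),Rr.round(2),l,r,g[v,194:206].astype(int),g[v,302:314].astype(int))
o=env.observe(); r0=R.from_euler('xyz',o['orientation']); T=lambda q: proj(c,o['tcp_pos']+r0.apply(q))
for q,px in(((-.038,-.0195,-.024),(147,283)),((-.038,-.0195,.024),(390,283)),((-.038,.0045,-.024),(158,262)),((-.038,.0045,.024),(380,262))): print(T(q).round(2),cr(*px))
E
```

```text
bl [199.09 140.  ] [199. 140.]
br [308.05 139.96] [307.   139.67]
blkL [230.1  132.23] [230.   133.67]
blkR [277.02 132.21] [276.33 133.33]
162 [198.48 162.28] [308.68 162.23] [199] [307] [ 84  84  77  67  71 118 204 253 255 255 255 255] [255 255 255 255 255 237 150 135 135 134 135 134]
188 [197.82 187.65] [309.37 187.59] [199] [308] [ 85  84  84  84  99 175 221 226 225 225 226 226] [255 255 255 255 255 255 236 151 135 135 133 135]
207 [197.33 207.08] [309.87 207.01] [198] [308] [ 85  84  84  89 132 196 225 227 227 227 227 227] [255 255 255 255 255 255 252 186 137 133 132 134]
[213.12 181.98] [213.67 184.  ]
[297.82 181.86] [294.67 184.  ]
[218.47 174.08] [217.33 177.  ]
[292.08 173.97] [291.33 177.  ]
```

```bash
python3 - <<'E'
from plan import *
for h in(.012,.007,.004,.0015): delta(*tgt(22,.031,h))
E
```

```text
t [-0.0004  0.0014 -0.0006] a [-0.0004  0.0004  0.0004]
t [ 0.0043  0.013  -0.0006] a [-0.0004  0.0004  0.0004]
t [ 0.0071  0.02   -0.0007] a [-0.0004  0.0004  0.0004]
t [ 0.0094  0.0258 -0.0007] a [-0.0004  0.0004  0.0004]
```

Request:
step_arm(
  steps=[
    {"tx":0.002,"ty":0.006,"tz":-0.0007,"ax":0,"ay":0,"az":0,"hand":-1},
    {"tx":0.0043,"ty":0.013,"tz":-0.0007,"ax":0,"ay":0,"az":0,"hand":-1},
    {"tx":0.0071,"ty":0.02,"tz":-0.0007,"ax":0,"ay":0,"az":0,"hand":-1},
    {"tx":0.0071,"ty":0.02,"tz":-0.0007,"ax":0,"ay":0,"az":0,"hand":-1},
  ],
)

```text
t: 6.9
tcp_pos: [0.5504, 0.234, 0.0419]
orientation: [-1.57, 0.384, -0.097]
wrist_force: [-0.5, -0.0, -2.6]
finger_gap: 0.0478
```

Request:
step_arm(
  steps=[
    {"tx":0.0012,"ty":0.003,"tz":0,"ax":0,"ay":0,"az":0,"hand":-1},
    {"tx":0.0023,"ty":0.0058,"tz":0,"ax":0,"ay":0,"az":0,"hand":-1},
    {"tx":0.0023,"ty":0.0058,"tz":0,"ax":0,"ay":0,"az":0,"hand":-1},
  ],
)

```text
t: 7.28
tcp_pos: [0.5503, 0.234, 0.0392]
orientation: [-1.57, 0.384, -0.097]
wrist_force: [0.4, -0.4, -2.4]
finger_gap: 0.0478
```

```bash
python3 - <<'E'
from plan import *
o=env.observe(); print(o['tcp_pos'],o['wrist_force'],o['torque'])
for xt in(.031,.036,.038,.04): delta(*tgt(22,xt,.0015))
E
```

```text
[0.55027515 0.23401535 0.03920968] [ 0.44333922 -0.38540396 -2.35471958] [ 0.08410158 -0.46438295  0.01929601]
t [ 0.0005 -0.0021  0.0004] a [-0.0002  0.0003  0.    ]
t [ 0.0121 -0.0068  0.0004] a [-0.0002  0.0003  0.    ]
t [ 0.0167 -0.0086  0.0004] a [-0.0002  0.0003  0.    ]
t [ 0.0214 -0.0105  0.0004] a [-0.0002  0.0003  0.    ]
```

Request:
step_arm(
  steps=[
    {"tx":0.004,"ty":-0.003,"tz":0.0003,"ax":0,"ay":0,"az":0,"hand":-1},
    {"tx":0.008,"ty":-0.005,"tz":0.0003,"ax":0,"ay":0,"az":0,"hand":-1},
    {"tx":0.012,"ty":-0.0068,"tz":0.0003,"ax":0,"ay":0,"az":0,"hand":-1},
    {"tx":0.012,"ty":-0.0068,"tz":0.0003,"ax":0,"ay":0,"az":0,"hand":-1},
    {"tx":0.012,"ty":-0.0068,"tz":0.0003,"ax":0,"ay":0,"az":0,"hand":-1},
  ],
)

```text
t: 7.9
tcp_pos: [0.5552, 0.2337, 0.04]
orientation: [-1.57, 0.385, -0.097]
wrist_force: [-3.4, 1.2, -0.3]
finger_gap: 0.0482
```

```bash
python3 - <<'E'
from plan import *
o=env.observe(); print(o['tcp_pos'],o['wrist_force'],o['torque'])
for xt in(.036,.038,.04,.041): delta(*tgt(22,xt,.0015))
E
```

```text
[0.55516313 0.23370476 0.03995218] [-3.37387155  1.15983958 -0.25697922] [ 0.13653718  0.26655525 -0.03872382]
t [ 0.0014 -0.0005 -0.    ] a [-0.0002  0.0004 -0.0004]
t [ 0.0061 -0.0023 -0.    ] a [-0.0002  0.0004 -0.0004]
t [ 0.0107 -0.0042 -0.    ] a [-0.0002  0.0004 -0.0004]
t [ 0.013  -0.0052 -0.    ] a [-0.0002  0.0004 -0.0004]
```

Request:
step_arm(
  steps=[
    {"tx":0.003,"ty":-0.0012,"tz":0,"ax":0,"ay":0,"az":0,"hand":-1},
    {"tx":0.006,"ty":-0.0023,"tz":0,"ax":0,"ay":0,"az":0,"hand":-1},
    {"tx":0.009,"ty":-0.0034,"tz":0,"ax":0,"ay":0,"az":0,"hand":-1},
    {"tx":0.0107,"ty":-0.0042,"tz":0,"ax":0,"ay":0,"az":0,"hand":-1},
    {"tx":0.0107,"ty":-0.0042,"tz":0,"ax":0,"ay":0,"az":0,"hand":-1},
    {"tx":0.0107,"ty":-0.0042,"tz":0,"ax":0,"ay":0,"az":0,"hand":-1},
  ],
)

```text
t: 8.65
tcp_pos: [0.5584, 0.2334, 0.04]
orientation: [-1.57, 0.389, -0.097]
wrist_force: [-6.6, 1.4, 1.5]
finger_gap: 0.0473
```

```bash
python3 - <<'E'
from plan import *
for _ in range(3):
  o=env.observe(); print(o['tcp_pos'],o['wrist_force'],o['torque'])
for xt in(.04,.041,.042): delta(*tgt(22,xt,.0015))
im,c=snap('wrist','w4')
g=im[150:215,165:345]
cv2.imwrite('pics/w4b.png',cv2.resize(im[90:290,165:345],None,fx=3,fy=3,interpolation=cv2.INTER_CUBIC))
r0=R.from_euler('xyz',o['orientation']); T=lambda q: proj(c,o['tcp_pos']+r0.apply(q)).round(1)
print([T((-.038,y,z)) for y in(-.0195,.0045) for z in(-.024,.024)])
E
```

```text
[0.55835866 0.23339371 0.03996727] [-6.62975699  1.35595558  1.53839529] [ 0.22341261  0.87453375 -0.04731624]
[0.55835866 0.23339371 0.03996727] [-6.62975699  1.35595558  1.53839529] [ 0.22341261  0.87453375 -0.04731624]
[0.55835866 0.23339371 0.03996727] [-6.62975699  1.35595558  1.53839529] [ 0.22341261  0.87453375 -0.04731624]
t [ 0.0033 -0.0012 -0.    ] a [-0.      0.0005 -0.0016]
t [ 0.0056 -0.0021 -0.    ] a [-0.      0.0005 -0.0016]
t [ 0.0079 -0.0031 -0.    ] a [-0.      0.0005 -0.0016]
[array([213.2, 182. ]), array([298. , 181.9]), array([218.6, 174.1]), array([292.2, 174. ])]
```

Request:
step_arm(
  steps=[
    {"tx":0.004,"ty":-0.0016,"tz":0,"ax":0,"ay":0,"az":-0.001,"hand":-1},
    {"tx":0.0075,"ty":-0.003,"tz":0,"ax":0,"ay":0,"az":-0.0015,"hand":-1},
    {"tx":0.0105,"ty":-0.004,"tz":0,"ax":0,"ay":0,"az":-0.0015,"hand":-1},
    {"tx":0.0105,"ty":-0.004,"tz":0,"ax":0,"ay":0,"az":-0.0015,"hand":-1},
    {"tx":0.0105,"ty":-0.004,"tz":0,"ax":0,"ay":0,"az":-0.0015,"hand":-1},
    {"tx":0.0105,"ty":-0.004,"tz":0,"ax":0,"ay":0,"az":-0.0015,"hand":-1},
  ],
)

```text
t: 9.45
tcp_pos: [0.5605, 0.2332, 0.0399]
orientation: [-1.571, 0.39, -0.097]
wrist_force: [-9.8, 0.6, 3.3]
finger_gap: 0.0476
```

```bash
python3 - <<'E'
from plan import *
o=env.observe(); print(o['tcp_pos'],np.degrees(o['orientation']),o['wrist_force'],o['torque'])
for xt in(.04,.041,.042): delta(*tgt(22,xt,.0015))
im,c=snap('wrist','w5'); d,k=snap('side','s5')
A=cv2.resize(im[90:290,165:345],None,fx=3,fy=3,interpolation=cv2.INTER_CUBIC)
a=proj(k,[.556,.234,.04]).astype(int)
out=np.zeros((600,800,3),np.uint8); out[:600,:540]=A; out[:300,541:799]=cv2.resize(d[a[1]-45:a[1]+55,a[0]-43:a[0]+43],(258,300),interpolation=cv2.INTER_CUBIC)
cv2.imwrite('pics/w5b.png',out)
E
```

```text
[0.56045265 0.233153   0.03992278] [-90.00903869  22.36798601  -5.53789743] [-9.7525924   0.57688712  3.3487657 ] [0.19305756 1.45748817 0.07776675]
t [-0.0016  0.0007  0.0001] a [ 0.0003  0.0005 -0.002 ]
t [ 0.0007 -0.0002  0.0001] a [ 0.0003  0.0005 -0.002 ]
t [ 0.003  -0.0012  0.0001] a [ 0.0003  0.0005 -0.002 ]
```

View pics/w5b.png

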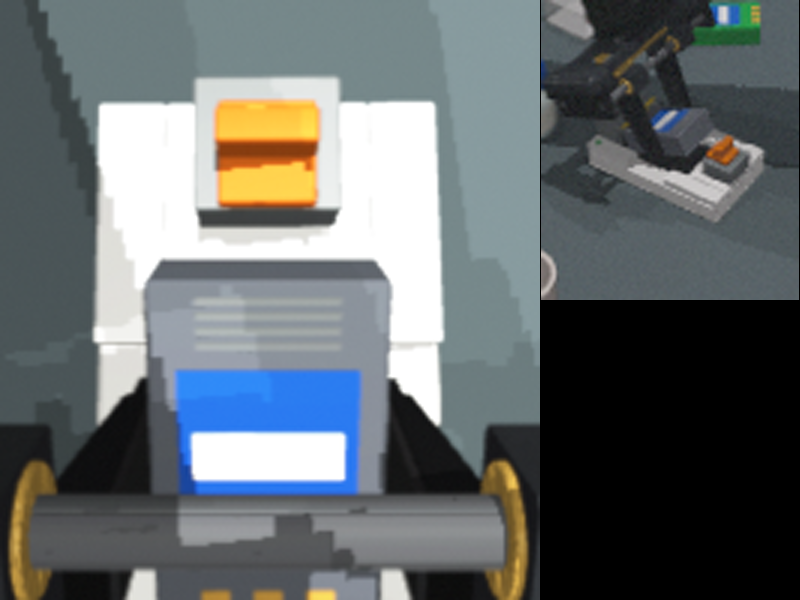

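The pack is seated in the fingers as before (heel at row 283, no slip) and centred on the charger, body centre 268 against pack 268. The contacts are pushed back about 5.5 mm. Now I'll rock it down in stages.

```bash
python3 - <<'E'
from plan import *
for th,xt in((22,.043),(18,.0433),(14,.0432),(10,.043)): delta(*tgt(th,xt,.001))
E
```

```text
t [ 0.0057 -0.0008  0.    ] a [ 0.0002  0.0005 -0.002 ]
t [0.0095 0.004  0.    ] a [ 0.0002  0.0005 -0.0242]
t [0.0129 0.0093 0.    ] a [ 0.0002  0.0005 -0.0465]
t [0.0167 0.0146 0.    ] a [ 0.0002  0.0005 -0.0687]
```

Request:
step_arm(
  steps=[
    {"tx":0.0057,"ty":-0.0008,"tz":0,"ax":0,"ay":0.0005,"az":-0.002,"hand":-1},
    {"tx":0.0076,"ty":0.0016,"tz":0,"ax":0,"ay":0.0005,"az":-0.013,"hand":-1},
    {"tx":0.0095,"ty":0.004,"tz":0,"ax":0,"ay":0.0005,"az":-0.0242,"hand":-1},
    {"tx":0.0112,"ty":0.0066,"tz":0,"ax":0,"ay":0.0005,"az":-0.0353,"hand":-1},
    {"tx":0.0129,"ty":0.0093,"tz":0,"ax":0,"ay":0.0005,"az":-0.0465,"hand":-1},
    {"tx":0.0129,"ty":0.0093,"tz":0,"ax":0,"ay":0.0005,"az":-0.0465,"hand":-1},
    {"tx":0.0129,"ty":0.0093,"tz":0,"ax":0,"ay":0.0005,"az":-0.0465,"hand":-1},
  ],
)

```text
t: 10.42
tcp_pos: [0.5605, 0.2332, 0.0338]
orientation: [-1.572, 0.252, -0.098]
wrist_force: [-10.1, 1.1, 1.7]
finger_gap: 0.048
```

```bash
python3 - <<'E'
from plan import *
o=env.observe(); print(o['tcp_pos'],np.degrees(o['orientation']),o['wrist_force'],o['torque'])
for th,xt in((14,.041),(14,.0432),(12,.043),(10,.043),(8,.0428)): delta(*tgt(th,xt,.001))
E
```

```text
[0.5605064  0.23318263 0.03376525] [-90.08138436  14.43547274  -5.60581581] [-10.08882005   1.11689102   1.68803317] [0.38720651 1.59518814 0.03562339]
t [ 0.0024 -0.0027 -0.    ] a [ 0.0005  0.0002 -0.0024]
t [ 0.0077 -0.004  -0.    ] a [ 0.0005  0.0002 -0.0024]
t [ 0.0089 -0.0011 -0.    ] a [ 0.0005  0.0002 -0.0135]
t [ 0.0107  0.0017 -0.    ] a [ 0.0005  0.0002 -0.0246]
t [ 0.0121  0.0047 -0.    ] a [ 0.0005  0.0002 -0.0358]
```

```bash
python3 - <<'E'
from plan import *
for th,xt in((13,.044),(11,.044),(9,.0438),(7.5,.0436)): delta(*tgt(th,xt,.0012))
E
```

```text
t [ 0.0103 -0.0036 -0.    ] a [ 0.0005  0.0002 -0.008 ]
t [ 0.0121 -0.0008 -0.    ] a [ 0.0005  0.0002 -0.0191]
t [ 0.0134  0.0022 -0.    ] a [ 0.0005  0.0002 -0.0302]
t [ 0.0144  0.0044 -0.    ] a [ 0.0005  0.0002 -0.0385]
```

Request:
step_arm(
  steps=[
    {"tx":0.0103,"ty":-0.0036,"tz":0,"ax":0.0005,"ay":0,"az":-0.008,"hand":-1},
    {"tx":0.0121,"ty":-0.0008,"tz":0,"ax":0.0005,"ay":0,"az":-0.0191,"hand":-1},
    {"tx":0.0134,"ty":0.0022,"tz":0,"ax":0.0005,"ay":0,"az":-0.0302,"hand":-1},
    {"tx":0.0134,"ty":0.0022,"tz":0,"ax":0.0005,"ay":0,"az":-0.0302,"hand":-1},
    {"tx":0.0134,"ty":0.0022,"tz":0,"ax":0.0005,"ay":0,"az":-0.0302,"hand":-1},
  ],
)

```text
t: 11.05
tcp_pos: [0.5613, 0.233, 0.0306]
orientation: [-1.572, 0.167, -0.098]
wrist_force: [-13.8, 1.0, 2.4]
finger_gap: 0.0481
```

```bash
python3 - <<'E'
from plan import *
o=env.observe(); print(o['tcp_pos'],np.degrees(o['orientation']),o['wrist_force'],o['torque'],o['finger_gap'])
for th,xt in((9,.041),(9,.044),(7,.044),(5,.0435),(3,.042),(1.5,.041)): delta(*tgt(th,xt,.001))
im,c=snap('wrist','w6')
cv2.imwrite('pics/w6b.png',cv2.resize(im[70:290,155:355],None,fx=2.7,fy=2.7,interpolation=cv2.INTER_CUBIC))
E
```

```text
[0.56131527 0.23304467 0.03059449] [-90.05830455   9.55055372  -5.58695642] [-13.82084477   1.04824726   2.41498115] [0.4511484  1.98334275 0.071184  ] 0.04805311474810713
t [ 0.003  -0.0025  0.0001] a [ 0.0004  0.0003 -0.0031]
t [ 0.0104 -0.0038  0.0001] a [ 0.0004  0.0003 -0.0031]
t [ 0.0122 -0.0008  0.0001] a [ 0.0004  0.0003 -0.0142]
t [0.0128 0.0024 0.0001] a [ 0.0004  0.0003 -0.0253]
t [0.0111 0.006  0.0001] a [ 0.0004  0.0003 -0.0364]
t [0.0102 0.0087 0.0001] a [ 0.0004  0.0003 -0.0447]
```

View pics/w6b.png

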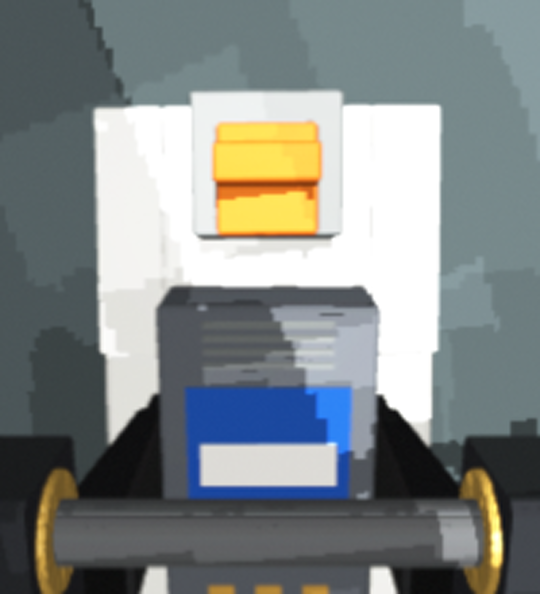

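```bash
python3 - <<'E'
from plan import *
c=cal('w6'); im=cv2.imread('pics/w6.png').astype(int); g=im.mean(2)
for u in(225,235,250,262,270): print(u,[(v,int(g[v,u])) for v in list(range(150,162))],'|',[(v,int(g[v,u])) for v in range(172,187)])
e=np.array([np.cos(np.radians(H)),np.sin(np.radians(H))])
C=np.array([.5582,.2325])
loc=lambda u,v,z:(atz(c,u,v,z)[:2]-C)@e-.004
print('block foot',loc(250,157.5,.028),'back',loc(220,108.8,.028),'heel low',[loc(250,176.2,z) for z in(.031,.033,.035)])
print('pred heel low', [proj(c,env.observe()['tcp_pos']+R.from_euler('xyz',env.observe()['orientation']).apply((-.038,y,0))) for y in(-.0195,.0045)])
E
```

```text
225 [(150, 254), (151, 254), (152, 254), (153, 254), (154, 254), (155, 254), (156, 255), (157, 255), (158, 255), (159, 255), (160, 255), (161, 255)] | [(172, 255), (173, 248), (174, 233), (175, 190), (176, 93), (177, 73), (178, 74), (179, 74), (180, 75), (181, 82), (182, 71), (183, 74), (184, 81), (185, 84), (186, 85)]
235 [(150, 193), (151, 192), (152, 192), (153, 192), (154, 194), (155, 206), (156, 185), (157, 104), (158, 138), (159, 237), (160, 244), (161, 244)] | [(172, 255), (173, 255), (174, 255), (175, 229), (176, 110), (177, 84), (178, 84), (179, 84), (180, 85), (181, 83), (182, 66), (183, 73), (184, 81), (185, 84), (186, 86)]
250 [(150, 191), (151, 191), (152, 191), (153, 190), (154, 189), (155, 173), (156, 128), (157, 90), (158, 162), (159, 230), (160, 235), (161, 228)] | [(172, 255), (173, 255), (174, 255), (175, 254), (176, 154), (177, 88), (178, 85), (179, 85), (180, 84), (181, 66), (182, 63), (183, 74), (184, 82), (185, 84), (186, 86)]
262 [(150, 191), (151, 191), (152, 191), (153, 191), (154, 189), (155, 172), (156, 129), (157, 90), (158, 151), (159, 219), (160, 226), (161, 226)] | [(172, 255), (173, 255), (174, 255), (175, 221), (176, 110), (177, 85), (178, 85), (179, 85), (180, 85), (181, 85), (182, 89), (183, 128), (184, 148), (185, 156), (186, 159)]
270 [(150, 183), (151, 186), (152, 190), (153, 190), (154, 188), (155, 170), (156, 128), (157, 87), (158, 150), (159, 218), (160, 226), (161, 228)] | [(172, 255), (173, 255), (174, 255), (175, 253), (176, 155), (177, 87), (178, 85), (179, 86), (180, 86), (181, 85), (182, 89), (183, 128), (184, 149), (185, 157), (186, 159)]
block foot -0.05013123985657397 back -0.08190290540161643 heel low [np.float64(-0.03780859582720357), np.float64(-0.0378648855053902), np.float64(-0.037921175183576725)]
pred heel low [array([255.65406834, 182.04926075]), array([255.4467145, 174.1299571])]
```

The image puts the heel edge 37.9 mm behind the pocket point at 9.5° tilt, which means the toe is at about +41 mm, as wanted. The block foot at −50.1 mm confirms the charger's pose. I'll keep rocking down.

```bash
python3 - <<'E'
from plan import *
for th,xt,h in((8,.0438,.0012),(6.5,.0436,.001),(5,.0433,.0008),(4,.0428,.0006)): delta(*tgt(th,xt,h))
E
```

```text
t [ 0.0108 -0.0028  0.0001] a [ 0.0004  0.0003 -0.0087]
t [0.0117 0.     0.0001] a [ 0.0004  0.0003 -0.017 ]
t [0.0125 0.0029 0.0001] a [ 0.0004  0.0003 -0.0253]
t [0.0123 0.0051 0.0001] a [ 0.0004  0.0003 -0.0309]
```

Request:
step_arm(
  steps=[
    {"tx":0.0108,"ty":-0.0028,"tz":0,"ax":0.0004,"ay":0,"az":-0.0087,"hand":-1},
    {"tx":0.0117,"ty":0,"tz":0,"ax":0.0004,"ay":0,"az":-0.017,"hand":-1},
    {"tx":0.0125,"ty":0.0029,"tz":0,"ax":0.0004,"ay":0,"az":-0.0253,"hand":-1},
    {"tx":0.0125,"ty":0.0029,"tz":0,"ax":0.0004,"ay":0,"az":-0.0253,"hand":-1},
  ],
)

```text
t: 11.6
tcp_pos: [0.5619, 0.2329, 0.0279]
orientation: [-1.572, 0.096, -0.097]
wrist_force: [-13.8, 1.4, 4.5]
finger_gap: 0.0478
```

```bash
python3 - <<'E'
from plan import *
o=env.observe(); print(o['tcp_pos'],np.degrees(o['orientation']),o['wrist_force'],o['torque'],o['finger_gap'])
for th,xt,h in((5,.0433,.0008),(3.5,.0425,.0006),(2,.041,.0004),(1,.040,.0002),(0,.039,0)): delta(*tgt(th,xt,h))
E
```

```text
[0.56193907 0.23292945 0.02790847] [-90.05584158   5.51316927  -5.5658758 ] [-13.82460281   1.42152007   4.49552762] [0.3292113  2.10195706 0.07259126] 0.047789554515634894
t [ 0.01   -0.0027  0.0002] a [ 0.0003  0.0004 -0.0029]
t [0.0093 0.0003 0.0003] a [ 0.0003  0.0004 -0.0112]
t [0.007  0.0036 0.0003] a [ 0.0003  0.0004 -0.0195]
t [0.0056 0.0059 0.0003] a [ 0.0003  0.0004 -0.0251]
t [0.0041 0.0082 0.0003] a [ 0.0003  0.0004 -0.0306]
```

Request:
step_arm(
  steps=[
    {"tx":0.0098,"ty":-0.001,"tz":0.0002,"ax":0,"ay":0,"az":-0.007,"hand":-1},
    {"tx":0.0093,"ty":0.0003,"tz":0.0002,"ax":0,"ay":0,"az":-0.0112,"hand":-1},
    {"tx":0.0085,"ty":0.002,"tz":0.0002,"ax":0,"ay":0,"az":-0.0155,"hand":-1},
    {"tx":0.008,"ty":0.0036,"tz":0.0002,"ax":0,"ay":0,"az":-0.0195,"hand":-1},
    {"tx":0.008,"ty":0.0036,"tz":0.0002,"ax":0,"ay":0,"az":-0.0195,"hand":-1},
  ],
)

```text
t: 12.22
tcp_pos: [0.5622, 0.2329, 0.0259]
orientation: [-1.573, 0.041, -0.097]
wrist_force: [-10.8, -0.2, 4.8]
finger_gap: 0.0479
```

```bash
python3 - <<'E'
from plan import *
o=env.observe(); print(o['tcp_pos'],np.degrees(o['orientation']),o['wrist_force'],o['torque'],o['finger_gap'])
for th,xt,h in((2,.039,.0),(1,.040,.0002),(0,.040,0),(0,.039,0),(-.5,.039,-.0005)): delta(*tgt(th,xt,h))
E
```

```text
[0.56215056 0.23291044 0.02586675] [-90.10993116   2.3620518   -5.54985169] [-10.81859733  -0.15481559   4.78554375] [0.27960125 1.72937974 0.07542216] 0.047880391556229765
t [0.0011 0.0001 0.0003] a [ 0.0006  0.0005 -0.002 ]
t [0.0045 0.0011 0.0003] a [ 0.0006  0.0005 -0.0076]
t [0.0054 0.0032 0.0003] a [ 0.0006  0.0005 -0.0131]
t [0.0029 0.0033 0.0003] a [ 0.0006  0.0005 -0.0131]
t [0.0034 0.0054 0.0003] a [ 0.0006  0.0005 -0.0159]
```

Request:
step_arm(
  steps=[
    {"tx":0.005,"ty":0.0015,"tz":0.0002,"ax":0,"ay":0,"az":-0.0076,"hand":-1},
    {"tx":0.0045,"ty":0.0035,"tz":0.0002,"ax":0,"ay":0,"az":-0.0131,"hand":-1},
    {"tx":0.003,"ty":0.005,"tz":0.0002,"ax":0,"ay":0,"az":-0.015,"hand":-1},
    {"tx":0.003,"ty":0.005,"tz":0.0002,"ax":0,"ay":0,"az":-0.015,"hand":-1},
    {"tx":0.003,"ty":0.005,"tz":0.0002,"ax":0,"ay":0,"az":-0.015,"hand":-1},
  ],
)

```text
t: 12.85
tcp_pos: [0.5622, 0.2329, 0.0246]
orientation: [-1.573, -0.003, -0.097]
wrist_force: [-8.4, -0.7, 5.6]
finger_gap: 0.0481
```

```bash
python3 - <<'E'
from plan import *
o=env.observe(); print(o['tcp_pos'],np.degrees(o['orientation']),o['wrist_force'],o['torque'],o['finger_gap'])
for th,xt,h in((0,.037,.0),(0,.038,-.0005),(-.5,.037,-.001)): delta(*tgt(th,xt,h))
E
```

```text
[0.56222957 0.23292989 0.02456745] [-90.1360529   -0.16996735  -5.54479442] [-8.4204078  -0.679888    5.64520085] [0.16491018 1.48613471 0.08859816] 0.048137875259958836
t [-0.0024  0.0002  0.0002] a [0.0008 0.0005 0.0009]
t [0.0001 0.0014 0.0002] a [0.0008 0.0005 0.0009]
t [-0.002   0.0035  0.0002] a [ 0.0008  0.0005 -0.0018]
```

Request:
step_arm(
  steps=[
    {"tx":-0.001,"ty":0.003,"tz":0,"ax":0,"ay":0,"az":0,"hand":-1},
    {"tx":-0.002,"ty":0.004,"tz":0,"ax":0,"ay":0,"az":0,"hand":-1},
    {"tx":-0.002,"ty":0.004,"tz":0,"ax":0,"ay":0,"az":0,"hand":-1},
    {"tx":-0.002,"ty":0.003,"tz":0,"ax":0,"ay":0,"az":0,"hand":0.2},
    {"tx":-0.002,"ty":0.002,"tz":0,"ax":0,"ay":0,"az":0,"hand":0.2},
    {"tx":-0.002,"ty":0.002,"tz":0,"ax":0,"ay":0,"az":0,"hand":0.2},
    {"tx":-0.002,"ty":0,"tz":0,"ax":0,"ay":0,"az":0,"hand":0.2},
  ],
)

```text
t: 13.72
tcp_pos: [0.5616, 0.233, 0.0245]
orientation: [-1.573, -0.003, -0.097]
wrist_force: [0.9, -0.8, -0.2]
finger_gap: 0.0572
```

```bash
python3 - <<'E'
from plan import *
o=env.observe(); print(o['tcp_pos'],np.degrees(o['orientation']),o['wrist_force'],o['torque'],o['finger_gap'])
a=np.radians(H);e=np.array([np.cos(a),np.sin(a)]);n=np.array([-e[1],e[0]])
C=np.array([.5582,.2325]); 
up=o['tcp_pos']+[0,0,.12]; delta(up,tool(H))
b=C+e*(-.015)+n*.0005; delta([b[0],b[1],.145],tool(H)) 
E
```

```text
[0.56155718 0.23297661 0.02449426] [-90.13406565  -0.18086714  -5.54867096] [ 0.93278441 -0.84924579 -0.24051083] [ 0.11624299 -0.17188542 -0.0241088 ] 0.05716300236768455
t [ 0.0009 -0.3    -0.0007] a [0.0007 0.0005 0.001 ]
t [-0.0448 -0.3014 -0.0014] a [0.0007 0.0005 0.001 ]
```

Request:
step_arm(
  steps=[
    {"tx":0,"ty":-0.05,"tz":0,"ax":0,"ay":0,"az":0,"hand":0.2},
    {"tx":0,"ty":-0.12,"tz":0,"ax":0,"ay":0,"az":0,"hand":0.2},
    {"tx":-0.02,"ty":-0.22,"tz":0,"ax":0,"ay":0,"az":0,"hand":0.2},
    {"tx":-0.045,"ty":-0.3,"tz":0,"ax":0,"ay":0,"az":0,"hand":-1},
    {"tx":-0.045,"ty":-0.3,"tz":0,"ax":0,"ay":0,"az":0,"hand":-1},
    {"tx":-0.045,"ty":-0.3,"tz":0,"ax":0,"ay":0,"az":0,"hand":-1},
  ],
)

```text
t: 14.48
tcp_pos: [0.5431, 0.2349, 0.1443]
orientation: [-1.573, -0.003, -0.097]
wrist_force: [0.3, 0.3, -1.4]
finger_gap: 0.0327
```

```bash
python3 - <<'E'
from plan import *
o=env.observe(); print(o['tcp_pos'],o['wrist_force'],o['finger_gap'])
im,c=snap('wrist','w7')
p=proj(c,[.5582,.2325,.04]); print(p)
x0,y0=int(p[0]-70),int(max(0,p[1]-100)); print(x0,y0)
cv2.imwrite('pics/w7b.png',cv2.resize(im[y0:y0+200,x0:x0+140],None,fx=4,fy=3,interpolation=cv2.INTER_CUBIC))
E
```

```text
[0.54313802 0.23494229 0.14428145] [ 0.26541038  0.29383375 -1.39300257] 0.03271419506298104
[254.38454112 205.8716259 ]
184 105
```

View pics/w7b.png

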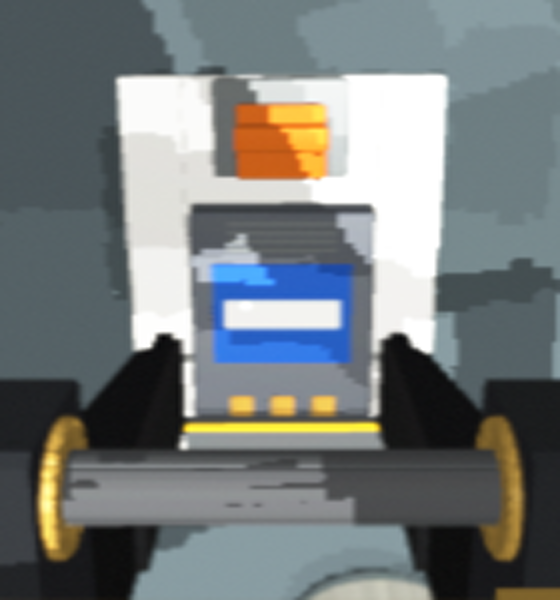

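The pack lies flat and straight: its heel is at row 205 against the heel wall, and the toe is under the yellow hood edge. The catch is still open, with the ridge at rows ~122–152. I'll check the numbers and locate the ridge.

```bash
python3 - <<'E'
from plan import *
c=cal('w7'); e=np.array([np.cos(np.radians(H)),np.sin(np.radians(H))]); C=np.array([.5582,.2325]); n=np.array([-e[1],e[0]])
def loc(u,y,z):
    d=atz(c,184+u/4,105+y/3,z)[:2]-C; return (d@e-.004).round(4),(d@n).round(4)
for nm,a in dict(heelL=(193,208,.044),heelR=(372,208,.044),hoodL=(183,424,.0525),hoodR=(380,424,.0525),labL=(213,264,.044),labR=(352,264,.044),labbL=(213,361,.044),labbR=(352,361,.044),plrear=(280,104,.0508),rrear=(280,122,.0625),rfront=(280,152,.0625),plfront=(280,178,.0508),bodyback=(150,75,.028)).items(): print(nm,loc(*a))
def P(x,z,lat=.0007): q=C+e*(x+.004)+n*lat; return [q[0],q[1],z]
for x,z in((-.090,.11),(-.090,.056),(-.082,.056)): delta(P(x,z),tool(H))
im=cv2.imread('pics/w7.png').astype(int)
print([tuple(int(k) for k in im[v,254]) for v in range(137,168)])
E
```

```text
heelL (np.float64(-0.0386), np.float64(-0.0224))
heelR (np.float64(-0.0386), np.float64(0.0228))
hoodL (np.float64(0.0367), np.float64(-0.0259))
hoodR (np.float64(0.0366), np.float64(0.0259))
labL (np.float64(-0.0191), np.float64(-0.0176))
labR (np.float64(-0.0191), np.float64(0.0181))
labbL (np.float64(0.0164), np.float64(-0.0182))
labbR (np.float64(0.0164), np.float64(0.0187))
plrear (np.float64(-0.0735), np.float64(-0.0004))
rrear (np.float64(-0.0689), np.float64(-0.0004))
rfront (np.float64(-0.0597), np.float64(-0.0004))
plfront (np.float64(-0.0498), np.float64(-0.0004))
bodyback (np.float64(-0.0818), np.float64(-0.0338))
t [-0.176   0.0829  0.0006] a [0.001  0.0005 0.0005]
t [-0.1762  0.2179  0.001 ] a [0.001  0.0005 0.0005]
t [-0.1562  0.2179  0.001 ] a [0.001  0.0005 0.0005]
[(226, 228, 224), (220, 223, 221), (146, 171, 213), (74, 178, 254), (68, 201, 255), (70, 204, 255), (70, 203, 255), (69, 202, 255), (65, 195, 255), (38, 131, 241), (30, 117, 234), (51, 160, 252), (32, 113, 227), (27, 99, 207), (26, 96, 204), (25, 95, 203), (26, 95, 202), (23, 94, 199), (22, 87, 186), (25, 93, 199), (26, 95, 202), (26, 95, 202), (25, 95, 202), (26, 95, 202), (24, 95, 202), (24, 94, 202), (30, 99, 203), (91, 129, 193), (207, 214, 221), (219, 224, 225), (219, 224, 224)]
```

Request:
step_arm(
  steps=[
    {"tx":-0.09,"ty":0,"tz":0.0006,"ax":0,"ay":0,"az":0,"hand":-1},
    {"tx":-0.176,"ty":0.02,"tz":0.0006,"ax":0,"ay":0,"az":0,"hand":-1},
    {"tx":-0.176,"ty":0.08,"tz":0.001,"ax":0,"ay":0,"az":0,"hand":-1},
    {"tx":-0.176,"ty":0.15,"tz":0.001,"ax":0,"ay":0,"az":0,"hand":-1},
    {"tx":-0.176,"ty":0.2,"tz":0.001,"ax":0,"ay":0,"az":0,"hand":-1},
    {"tx":-0.176,"ty":0.218,"tz":0.001,"ax":0,"ay":0,"az":0,"hand":-1},
    {"tx":-0.176,"ty":0.218,"tz":0.001,"ax":0,"ay":0,"az":0,"hand":-1},
    {"tx":-0.176,"ty":0.218,"tz":0.001,"ax":0,"ay":0,"az":0,"hand":-1},
  ],
)

```text
t: 15.52
tcp_pos: [0.4734, 0.2419, 0.0567]
orientation: [-1.573, -0.003, -0.097]
wrist_force: [0.5, -0.3, -0.3]
finger_gap: 0.0001
```

```bash
cat >> plan.py <<'E'
e=np.array([np.cos(np.radians(H)),np.sin(np.radians(H))]); C=np.array([.5582,.2325]); n=np.array([-e[1],e[0]])
def P(x,z,lat=.0007): q=C+e*(x+.004)+n*lat; return [q[0],q[1],z]
def where(): o=env.observe(); d=o['tcp_pos'][:2]-C; print('pocket x',(d@e-.004).round(4),'y',(d@n).round(4),'z',o['tcp_pos'][2].round(4),'F',o['wrist_force'].round(1),'gap',o['finger_gap'].round(4),'t',o['t'])
E
python3 - <<'E'
from plan import *
where()
for x in(-.08,-.072,-.066,-.060): delta(P(x,.056),tool(H))
E
```

```text
Traceback (most recent call last):
  File "plan.py", line 11, in where
    def where(): o=env.observe(); d=o['tcp_pos'][:2]-C; print('pocket x',(d@e-.004).round(4),'y',(d@n).round(4),'z',o['tcp_pos'][2].round(4),'F',o['wrist_force'].round(1),'gap',o['finger_gap'].round(4),'t',o['t'])
                                                                                                                                                                                 ^^^^^^^^^^^^^^^^^^^^^
AttributeError: 'float' object has no attribute 'round'
```

Request:
step_arm(
  steps=[
    {"tx":0.015,"ty":0.0015,"tz":0,"ax":0,"ay":0,"az":0,"hand":-1},
    {"tx":0.026,"ty":0.0015,"tz":0,"ax":0,"ay":0,"az":0,"hand":-1},
    {"tx":0.034,"ty":0.0015,"tz":0,"ax":0,"ay":0,"az":0,"hand":-1},
    {"tx":0.042,"ty":0.0015,"tz":0,"ax":0,"ay":0,"az":0,"hand":-1},
    {"tx":0.048,"ty":0.0015,"tz":0,"ax":0,"ay":0,"az":0,"hand":-1},
    {"tx":0.048,"ty":0.0015,"tz":0,"ax":0,"ay":0,"az":0,"hand":-1},
  ],
)

```text
t: 16.27
tcp_pos: [0.4928, 0.24, 0.0561]
orientation: [-1.573, -0.003, -0.097]
wrist_force: [-1.0, 0.5, 0.3]
finger_gap: 0.0004
```

```bash
sed -i "s/o\['finger_gap'\].round(4)/o['finger_gap']/" plan.py; python3 - <<'E'
from plan import *
where()
for x in(-.066,-.062,-.060,-.058): delta(P(x,.056),tool(H))
E
```

```text
pocket x -0.0698 y 0.001 z 0.0561 F [-1.   0.5  0.3] gap 0.0003721025224573679 t 16.275
t [ 0.0095  0.0003 -0.0008] a [0.0008 0.0005 0.001 ]
t [ 0.0195  0.0003 -0.0008] a [0.0008 0.0005 0.001 ]
t [ 0.0245  0.0003 -0.0008] a [0.0008 0.0005 0.001 ]
t [ 0.0295  0.0003 -0.0008] a [0.0008 0.0005 0.001 ]
```

Request:
step_arm(
  steps=[
    {"tx":0.006,"ty":0,"tz":0,"ax":0,"ay":0,"az":0,"hand":-1},
    {"tx":0.012,"ty":0,"tz":0,"ax":0,"ay":0,"az":0,"hand":-1},
    {"tx":0.018,"ty":0,"tz":0,"ax":0,"ay":0,"az":0,"hand":-1},
    {"tx":0.022,"ty":0,"tz":0,"ax":0,"ay":0,"az":0,"hand":-1},
    {"tx":0.022,"ty":0,"tz":0,"ax":0,"ay":0,"az":0,"hand":-1},
  ],
)

```text
t: 16.9
tcp_pos: [0.4999, 0.2392, 0.056]
orientation: [-1.574, 0.002, -0.097]
wrist_force: [-8.0, 1.3, 6.3]
finger_gap: 0.0004
```

Request:
step_arm(
  steps=[
    {"tx":0.003,"ty":0,"tz":0,"ax":0,"ay":0,"az":0,"hand":-1},
    {"tx":0.006,"ty":0,"tz":0,"ax":0,"ay":0,"az":0,"hand":-1},
    {"tx":0.008,"ty":0,"tz":0,"ax":0,"ay":0,"az":0,"hand":-1},
    {"tx":0.008,"ty":0,"tz":0,"ax":0,"ay":0,"az":0,"hand":-1},
  ],
)

```text
t: 17.4
tcp_pos: [0.5, 0.2393, 0.056]
orientation: [-1.575, 0.01, -0.097]
wrist_force: [-13.0, 0.7, 9.2]
finger_gap: 0.0007
```

```bash
python3 - <<'E'
from plan import *
where()
E
```

```text
pocket x -0.0626 y 0.001 z 0.056 F [-13.    0.7   9.2] gap 0.0007364456963141999 t 17.4
```

Request:
step_arm(
  steps=[
    {"tx":-0.01,"ty":0,"tz":0,"ax":0,"ay":0,"az":0,"hand":-1},
    {"tx":-0.04,"ty":-0.05,"tz":0,"ax":0,"ay":0,"az":0,"hand":-1},
    {"tx":0,"ty":-0.15,"tz":0,"ax":0,"ay":0,"az":0,"hand":-1},
    {"tx":0.1,"ty":-0.22,"tz":0,"ax":0,"ay":0,"az":0,"hand":-1},
    {"tx":0.1,"ty":-0.22,"tz":0,"ax":0,"ay":0,"az":0,"hand":-1},
    {"tx":0.1,"ty":-0.22,"tz":0,"ax":0,"ay":0,"az":0,"hand":-1},
  ],
)

```text
t: 18.15
tcp_pos: [0.5401, 0.2353, 0.1425]
orientation: [-1.576, 0.011, -0.098]
wrist_force: [-0.6, 0.2, -0.3]
finger_gap: 0.0006
```

```bash
python3 - <<'E'
from plan import *
where()
im,c=snap('wrist','w8')
p=proj(c,[.5582,.2325,.04]); x0,y0=int(p[0]-70),int(max(0,p[1]-100)); print(x0,y0)
cv2.imwrite('pics/w8b.png',cv2.resize(im[y0:y0+200,x0:x0+140],None,fx=4,fy=3,interpolation=cv2.INTER_CUBIC))
E
```

```text
pocket x -0.0223 y 0.001 z 0.1425 F [-0.6  0.2 -0.3] gap 0.000607986841573609 t 18.15
184 110
```

View pics/w8b.png

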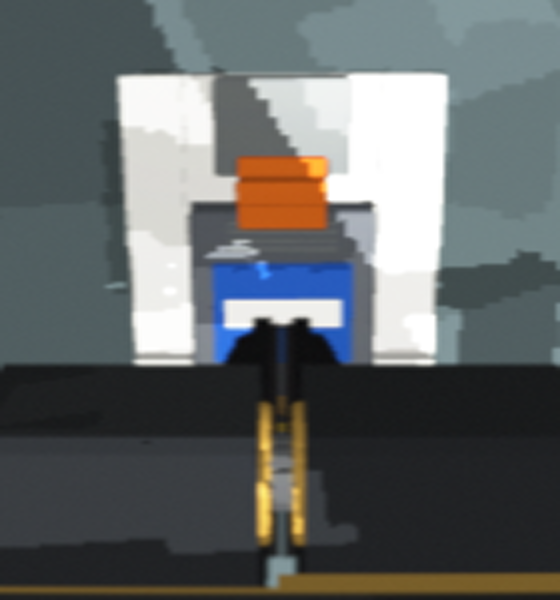

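```bash
python3 - <<'E'
from plan import *
c=cal('w8')
loc=lambda y,z,u=280:((atz(c,184+u/4,110+y/3,z)[:2]-C)@e-.004).round(4)
print('plate front',loc(228,.0508),'ridge rear/front',loc(178,.0625),loc(204,.0625),'plate rear',loc(156,.0508),'heel',loc(205,.044,210),'back',loc(75,.028,150))
E
```

```text
plate front -0.0328 ridge rear/front -0.0513 -0.0431 plate rear -0.0566 heel -0.0392 back -0.0815
```

```bash
python3 - <<'E'
from plan import *
where(); print(env.hand_in())
E
```

```text
pocket x -0.023 y 0.0009 z 0.1419 F [-0.3 -0.1  0.6] gap 0.0005558229908756374 t 18.2
the job is handed in; nothing more can be done
None
```

The grey pack is in the empty charger with the catch pushed over it, and the job is handed in at 18.2 s. No verdict was reported.

**What I did:** I gripped the pack by its sides and tilted it about 22° to slip the contact end under the hood. I pushed the contacts back until the wrist read 10–14 N in the tilted phase, then rocked the pack flat and released it. The catch was pushed home with the closed fingers behind its ridge, up to 13 N.

**Last checks:**
- **Pack before closing the catch:** the wrist view showed it flat and straight, with the toe under the hood edge. The measured heel was 38.6 mm behind the pocket point (home is 38).
- **Pack after closing the catch:** the heel measured 39.2 mm, within the allowed 35–41 mm.
- **Catch:** the image shows it moved 17.0–17.6 mm. The push force rose from 8 to 13 N with almost no movement, so I take it to be at its 18 mm stop.
- **Robot:** the gripper was clear of everything, and the wrist force was near zero at hand-in.

**Disagreements:**
- The contact end's position calculated from the arm was about 1 mm short of what the image showed while tilted, so I went by the image and the force.
- The catch stopped about 2 mm earlier than I had worked out, probably because the fingers are wider than I assumed.
- The push on the catch also gave 9 N upward, which I did not explain.
- The last fixed-camera pictures were taken while inserting the pack. I took no final picture of the whole bench, so I did not check the bystanders at the end.

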